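# Clamp a retaining bar with a pull-and-turn index knob

## Task

Lay the brass retaining bar across the two saddles of the clamping fixture, over the movement holder, while the clamp is still parked. Then pull the blue sprung knob up out of its parking recess, turn it anticlockwise so that the clamp's red foot swings over the bar, and find the locking notch: let the knob snap down fully into it so that the foot clamps the bar. Leave the small things standing round the work where they are.

Things in the scene. Friction and masses are not known exactly. Their poses are not given: they have to be found in the camera images.
- fixture: Clamping fixture, fixed: aluminium base 92 x 172 mm (own x -60 to +32, y -86 to +86), top at 12 mm. Origin on the worktop under the middle of the bar's place; y runs along the bar's place, x across it, z up. Two steel saddles, a grey movement holder (10 mm high, fixed) between them. The knob's upright axis is at x -34, y -48 mm.
- bar_seat (a point): Middle of the bar's place, level with the saddle seats, 24 mm above the worktop; axes as the fixture's. A seated bar's origin lies here within 4 mm; the bar fits either way round.
- saddle_a (a point): Middle of the seat of the saddle next to the knob (fixture y -53 mm), 24 mm above the worktop. Seat 36 mm along y; side lips 18.6 mm apart (bar 14 mm), 5 mm high, bevelled outward above; beyond it an end stop, inner face 20.5 mm further out, 6 mm over the seat. Axes as the fixture's.
- saddle_b (a point): The same for the other saddle (fixture y +53 mm), its end stop toward +y.
- bar: Loose brass retaining bar 14 x 140 x 10 mm, 0.13 kg, with a black grip rib on top in the middle (10 mm across, 34 mm along, from 10 to 36 mm above the underside). Origin at the centre of the underside; its y runs along the bar, z up.
- knob_grip (a point): Point on the knob's axis, mid-height of its blue wing grip; moves and turns with it; 76 mm above the worktop when down. Wing: 12 mm wide in own x, 34 mm long in own y, from 16 mm below to 13 mm above this point; z up. Below it a round skirt, 39 mm across. The clamp arm points along own -y (white line on the wing).
- foot (a point): Middle of the underside of the red foot (11 mm across) on the clamp arm, 34 mm from the knob's axis; 33 mm above the worktop with the knob fully down, 1 mm under the top of a seated bar, so on the bar the knob stops about 1 mm high.
- knob_lift (a joint): Pull of the knob, m: 0 down, 0.010 upper stop; sprung down with 6 N at 0, 9 N at the stop. Its index pin stands 6 mm deep in a recess or notch, so it turns only when pulled over 6 mm. Let down between notches it rests on a smooth land at 0.006 and can still be turned there lightly. In the locking notch with the foot on the bar: about 0.001.
- knob_turn (a joint): Knob angle, rad, growing anticlockwise from above; stops -0.15, 2.1. 0: arm along fixture -y; 1.57: along +x, across the bar. Starts 0 to 0.2, in a wide recess ending near 0.25. The locking notch (3 degrees play either way) lies somewhere in 1.22 to 1.75, unseen and unlisted: turn on the land, held loosely so the knob can slide down between the fingers, till it drops 5 mm.
- loupe: Bystander: black eye loupe standing on its rim, 34 mm wide, 34 mm high; origin at the centre of its underside.
- spool: Bystander: small spool of brass wire, 28 mm across, 14 mm high; origin at the centre of its underside.
- vial: Bystander: yellow vial with red cap, 14 mm across, 38 mm high; origin at the centre of its underside.

How it is judged:
By the outcome, as a careful person would: the job done as asked, in the order asked, and still so for the second after the job is handed in, with the robot touching nothing.
It also fails if it takes over 58 s, if anything falls off the work surface, if the arm or the gripper's body presses on something with over 40 N, if the wrist force passes 120 N, or if a joint passes its speed limit or range.

## Robot

A 6-joint arm with a two-finger parallel gripper is mounted at the origin on a cart in front of the work surface, level with it; the furniture and walls round the work are solid. World frame = base frame: x ahead of the robot, y to its left, z up, the work surface at z = 0. Lengths are in m, angles in rad, forces in N, time in s.
With the tool pointing down it reaches from about 0.35 to 0.85 m from the base axis. Payload 8.1 kg.
Tool frame: the origin (TCP) lies midway between the tips of the shut fingers; the grasp point (between the pads) lies 19 mm behind it; x points along the fingers, y is the direction in which the jaws open and shut, and the axes are right-handed (so a half turn about x gives the same grasp; the last joint's range is limited). The gripper opens to 85 mm and grips with 20 to 120 N. Pads are 22 mm wide; open, the fingers measure 114 mm over their backs; the gripper's body (76 mm by 85 mm) begins 54 mm behind the grasp point. The pads swing forward as they close: fully open they stand 13 mm farther back than shut.
Start: joints at [1.138, 0.13, 1.488, -0, 1.523, -0.085], TCP at [0.204, 0.564, 0.231] pointing down, gripper open.
Joint ranges: [-2.96, 2.96], [-0.89, 2.26], [0.02, 2.5], [-1.34, 4.48], [0, 2.73], [-2.66, 2.66]. Speed limits (rad/s): [2.39, 2.39, 2.79, 3.14, 3.14, 3.14].

## Interface

Orientations are given as a unit quaternion [x, y, z, w].
In Python, from rig import get_obs, vision, r gives the robot as it stands.
- The arm moves only by the shell command python3 -m inch 'ROWS' [OPENING] [FORCE]. ROWS is JSON, a list of rows, each a list of 2 entries, a list of its own where there are three numbers: the shift along the tool's x, y, z in cm, then the turn about the tool's x in degrees. A call has 1 to 5 rows; each row is the pose to reach, as a shift and turn from the pose commanded when the call began, along the tool's axes at that moment; what a row does not reach only later rows make up. A row lasts 1/8 s, in which the tool goes at most 62.5 mm and 10.7 degrees, less where a joint would pass 70% of its speed; a pose out of reach is approached as far as the arm can. A call with a gripper value outside its range is refused whole. OPENING is the opening, from 0 (shut) to 1 (fully open), set as the call begins (- or left out, the last holds). The fingers move at their own pace and stop on an object; FORCE is the grip in N (left out, the last holds). Time passes only in rows, so rows that repeat a pose let the fingers close. It gives the time, the measured TCP pose, the force and the opening at its end, in the units of the state.
- get_obs(): the state, without advancing time (a new reading comes with each control period).
- vision.read_camera(name): name is "scene" or "side" or "wrist"; returns the picture (384x512x3 uint8, red, green, blue); there is no depth.
- vision.camera_params(name): a dict with "intrinsics" (3x3 intrinsics, pixels), "dist" ([k1, k2, p1, p2, k3] as OpenCV has them; the pictures are not rectified), "cam_to_world" (4x4, takes a point from camera to world coordinates); the wrist camera has in their place "hand_eye" (4x4, takes a point from camera to tool coordinates, whose origin is the TCP and whose axes are the tool frame's). Camera axes: x right, y up, looking along -z (the intrinsics and any distortion apply to the point x, -y, -z); pixel columns grow to the right and rows downward; lengths in m; the calibration is good to about 2 mm. A picture is of the moment at which its call begins: read the wrist's pose just before it. camera_params takes no time and is no camera call.
- r.sign_off(): hands the job in, once; it reports no verdict.
The state is a dict: "clock": time; "joint_positions": joint angles; "qd": joint speeds; "tau": joint torques, N m; "eef_pos": TCP position; "orientation": TCP orientation; "contact_force": force on the tool from outside, world axes, zero at the start; "torque": the same for the moment, N m; "grip_width": finger opening in m.
Only numpy, scipy, OpenCV 4.12 (cv2) and the standard library are available. Lean on these libraries where they do the work, as an engineer would, in place of code of your own. Each camera call takes 0.05 s, during which the arm holds its last target.

## Working session

There is one attempt and no reset: what is moved stays moved. The work goes in short steps, Python scripts to look and compute and a shell command to move; the robot and the scene stay as the last step left them, time stands still between calls to the robot, and variables do not carry over. Pictures are saved under pics/ and viewed, and the job is handed in when it is done.

```bash
ls; mkdir -p pics
python3 - <<'E'
from rig import get_obs, vision, r
import cv2
for n in ["scene","side","wrist"]:
    im=vision.read_camera(n); cv2.imwrite(f"pics/{n}0.png",im[:,:,::-1])
    p=vision.camera_params(n); print(n,{k:(v.tolist() if hasattr(v,'tolist') else v) for k,v in p.items()})
o=get_obs(); print(o)
E
```

```text
pics
scene {'intrinsics': [[376.5686970132111, 0.0, 253.61001978695037], [0.0, 376.5686970132111, 193.8658631114864], [0.0, 0.0, 1.0]], 'dist': [0.005321635025140304, 0.0, 0.0, 0.0, 0.0], 'cam_to_world': [[0.7074602661696584, 0.43459605501650306, -0.5573385333486723, -0.06548330189038024], [-0.7065457168775624, 0.4540064959098112, -0.5428363027964015, -0.5671830229483487], [0.01712079884608412, 0.7778202688512221, 0.6282535376829046, 0.7566772660434452], [0.0, 0.0, 0.0, 1.0]]}
side {'intrinsics': [[477.49476469331717, 0.0, 257.70484455469625], [0.0, 477.49476469331717, 190.48433678901202], [0.0, 0.0, 1.0]], 'dist': [-0.10975849337818487, 0.0, 0.0, 0.0, 0.0], 'cam_to_world': [[0.9988927269514254, -0.03241160019404231, 0.034099973847584675, 0.5682573110906772], [0.04685353721742985, 0.6198729875344217, -0.7833021290507037, -0.9300390635272832], [0.004250422774185611, 0.7840325041080962, 0.6207052169977535, 0.829405406692535], [0.0, 0.0, 0.0, 1.0]]}
wrist {'intrinsics': [[267.47118646994693, 0.0, 251.91912697832072], [0.0, 267.47118646994693, 190.423813854909], [0.0, 0.0, 1.0]], 'dist':
[... 319 characters left out ...]
47752947], [0.0, 0.0, 0.0, 1.0]]}
{'clock': 0.15, 'joint_positions': array([ 1.13763847e+00,  1.30999482e-01,  1.48906100e+00, -8.52452926e-06,
        1.52303966e+00, -8.53845938e-02]), 'qd': array([ 0.00111821, -0.00125071, -0.00299073, -0.00014067,  0.00094556,
       -0.0006035 ]), 'tau': array([ 3.09848128e-04, -5.70059574e+01, -5.01161742e+01, -2.26603634e-04,
        9.51678579e-03,  3.48989488e-05]), 'eef_pos': array([0.20426632, 0.56367909, 0.23046088]), 'orientation': array([ 0.12182161,  0.69657701, -0.12285348,  0.69630955]), 'contact_force': array([-0.61398667,  0.63020155,  0.07742596]), 'torque': array([-0.03895414, -0.02417595, -0.00393661]), 'grip_width': 0.0854001359598821}
```

View pics/scene0.png

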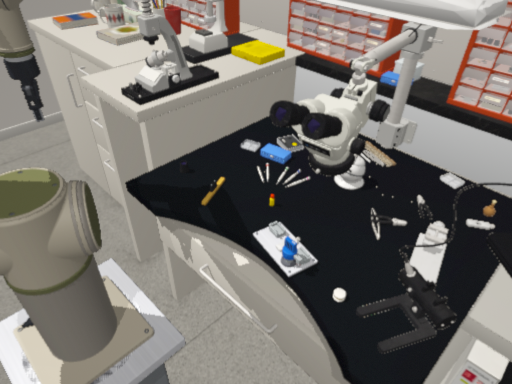

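View pics/side0.png

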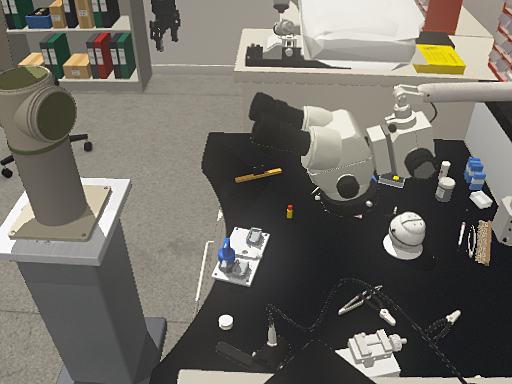

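View pics/wrist0.png

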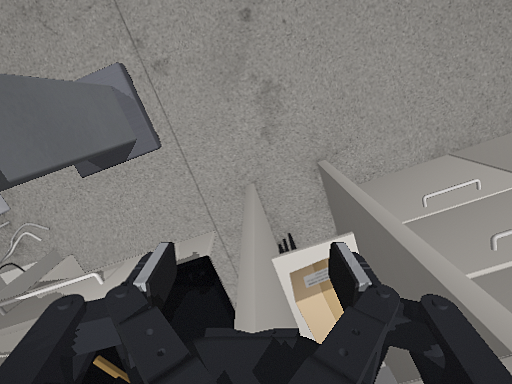

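```bash
cat > h.py <<'E'
import numpy as np, cv2
from rig import get_obs, vision, r
from scipy.spatial.transform import Rotation as R
def cam(name,obs=None):
    p=vision.camera_params(name); K=np.array(p["intrinsics"]); d=np.array(p["dist"])
    if name=="wrist":
        o=obs or get_obs(); T=np.eye(4); T[:3,:3]=R.from_quat(o["orientation"]).as_matrix(); T[:3,3]=o["eef_pos"]
        M=T@np.array(p["hand_eye"])
    else: M=np.array(p["cam_to_world"])
    return K,d,M
def ray(c,uv):
    K,d,M=c; q=cv2.undistortPoints(np.array([[uv]],float),K,d)[0,0]
    v=M[:3,:3]@np.array([q[0],-q[1],-1]); return M[:3,3],v/np.linalg.norm(v)
def plane(c,uv,z):
    o,v=ray(c,uv); return o+v*(z-o[2])/v[2]
def tri(c1,u1,c2,u2):
    o1,v1=ray(c1,u1);o2,v2=ray(c2,u2)
    A=np.stack([v1,-v2],1); s=np.linalg.lstsq(A,o2-o1,rcond=None)[0]
    a=o1+s[0]*v1;b=o2+s[1]*v2; return (a+b)/2,np.linalg.norm(a-b)
def proj(c,P):
    K,d,M=c; P=np.atleast_2d(P); q=(P-M[:3,3])@M[:3,:3]; q=q*[1,-1,-1]
    return cv2.projectPoints(q,np.zeros(3),np.zeros(3),K,d)[0][:,0]
def shot(name,fn,crop=None,s=1):
    o=get_obs(); im=vision.read_camera(name); np.save(f"pics/{fn}.npy",im)
    b=im[:,:,::-1]
    if crop: x0,y0,x1,y1=crop; b=b[y0:y1,x0:x1]
    b=cv2.resize(b,None,fx=s,fy=s,interpolation=cv2.INTER_CUBIC); cv2.imwrite(f"pics/{fn}.png",b)
    return o,im
E
python3 - <<'E'
from h import *
a=cv2.imread("pics/scene0.png")[140:320,165:365]; b=cv2.imread("pics/side0.png")[140:340,190:330]
cv2.imwrite("pics/sc1.png",cv2.resize(a,None,fx=4,fy=3.3 if 0 else 3.3) if 0 else cv2.resize(a,None,fx=3.3,fy=3.3,interpolation=cv2.INTER_CUBIC))
cv2.imwrite("pics/sd1.png",cv2.resize(b,None,fx=3,fy=3,interpolation=cv2.INTER_CUBIC))
s,d=cam("scene"),cam("side")
for n,u,v,z in [("bar",(213,191),(258,175),.01),("vial",(272,200),(290,212),.02),("knobtop",(290,240),(226,245),.08),("white",(339,295),(226,322),.01)]:
    print(n,plane(s,u,z).round(3),plane(d,v,z).round(3),tri(s,u,d,v))
E
```

```text
bar [0.514 0.177 0.01 ] [0.521 0.176 0.01 ] (array([0.52019951, 0.18562294, 0.0023366 ]), np.float64(0.0007644806541932906))
vial [0.608 0.009 0.02 ] [0.611 0.006 0.02 ] (array([0.61183774, 0.01281848, 0.01485615]), np.float64(0.0009230068555722104))
knobtop [ 0.471 -0.174  0.08 ] [ 0.466 -0.182  0.08 ] (array([ 0.46710411, -0.17900497,  0.08150264]), np.float64(0.006856670409760471))
white [ 0.473 -0.333  0.01 ] [ 0.478 -0.336  0.01 ] (array([ 0.47771045, -0.3314767 ,  0.00357058]), np.float64(0.0002371708398774401))
```

View pics/sc1.png

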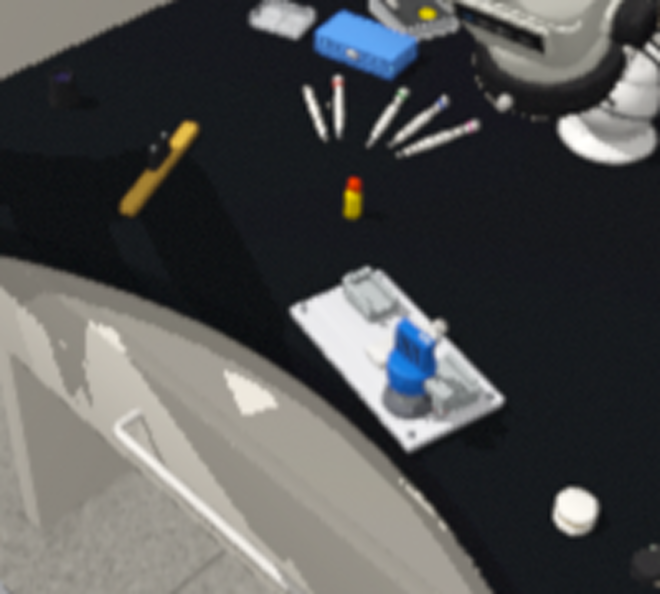

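View pics/sd1.png

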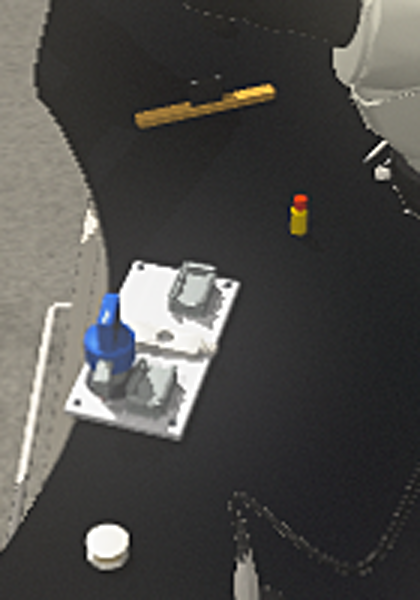

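Run:
```python
from h import *
s,d=cam("scene"),cam("side")
S=lambda p:(165+(p[0]+.5)/3.3-.5,140+(p[1]+.5)/3.3-.5); D=lambda p:(190+(p[0]+.5)/3-.5,140+(p[1]+.5)/3-.5)
for p in [(290,310),(408,450),(503,400)]: print("S",plane(s,S(p),.012).round(4))
for p in [(135,262),(240,282),(183,438),(66,408)]: print("D",plane(d,D(p),.012).round(4))
for c,f,b in [(s,"scene0",(195,170,232,212)),(d,"side0",(225,160,290,190))]:
    im=cv2.imread(f"pics/{f}.png"); hsv=cv2.cvtColor(im,cv2.COLOR_BGR2HSV)
    m=((hsv[...,0]>10)&(hsv[...,0]<28)&(hsv[...,1]>120)&(hsv[...,2]>70)).astype(np.uint8)
    k=np.zeros_like(m);k[b[1]:b[3],b[0]:b[2]]=1;m*=k
    pts=np.argwhere(m)[:,::-1].astype(np.float32); rr=cv2.minAreaRect(pts); print(f,len(pts),rr)
    P=np.array([plane(c,p,.007) for p in pts])[:,:2].astype(np.float32); rr=cv2.minAreaRect(P);print("world",rr)
    # blue wing
    m=((hsv[...,0]>100)&(hsv[...,0]<125)&(hsv[...,1]>150)).astype(np.uint8)
    print(cv2.connectedComponentsWithStats(m)[2:])
```

```text
S [ 0.4686 -0.0462  0.012 ]
S [ 0.428 -0.213  0.012]
S [ 0.5188 -0.2327  0.012 ]
D [ 0.4724 -0.0494  0.012 ]
D [ 0.561  -0.0691  0.012 ]
D [ 0.5237 -0.238   0.012 ]
D [ 0.4341 -0.2135  0.012 ]
scene0 179 ((212.7230987548828, 190.28463745117188), (5.876288414001465, 34.8192024230957), 37.87498474121094)
world ((0.5209261178970337, 0.18503880500793457), (0.15651296079158783, 0.022194501012563705), 23.916540145874023)
(array([[     0,      0,    512,    384, 195846],
       [    71,     16,      8,      3,     15],
       [   380,     73,     18,     13,    132],
       [   260,    142,     32,     22,    401],
       [   283,    237,     14,     23,    214]], dtype=int32), array([[255.34765581, 191.60562891],
       [ 74.33333333,  17.        ],
       [388.84090909,  78.06818182],
       [274.94513716, 152.99501247],
       [288.93457944, 249.18224299]]))
side0 222 ((258.0796813964844, 174.8529815673828), (5.286261081695557, 47.29315948486328), 77.27564239501953)
world ((0.522135853767395, 0.18134239315986633), (0.1440485417842865, 0.02469724789261818), 23.89906883239746)
(array([[   
[... 6271 characters left out ...]
   [448.        , 314.        ],
       [445.        , 316.        ],
       [384.        , 330.        ],
       [385.        , 332.        ],
       [386.        , 334.        ],
       [475.        , 375.        ],
       [478.        , 374.        ],
       [413.        , 376.        ],
       [417.        , 376.        ],
       [419.5       , 376.        ],
       [431.5       , 376.        ],
       [438.        , 376.        ],
       [441.        , 376.        ],
       [455.        , 376.        ],
       [465.        , 377.        ],
       [473.        , 376.        ],
       [482.5       , 376.        ],
       [486.        , 377.        ],
       [499.5       , 376.        ]]))
```

```bash
cat >> h.py <<'E'
def plan(tx,ty,tz,yaw_y,o=None):
    """yaw_y: desired world heading (deg) of tool y; either half turn chosen nearest. prints tool-axis shift cm, turn deg"""
    o=o or get_obs(); M=R.from_quat(o["orientation"]).as_matrix()
    d=M.T@(np.array([tx,ty,tz])-o["eef_pos"])*100
    cur=np.degrees(np.arctan2(M[1,1],M[0,1])); 
    dy=(yaw_y-cur+90)%180-90   # world yaw change (ccw+)
    print("M x-axis",M[:,0].round(3),"cur tool y heading",cur.round(2),"shift cm",d.round(2),"turn deg",round(-dy,2),"or",round(-dy+180,2),round(-dy-180,2), "j6",o["joint_positions"][5].round(3))
E
python3 - <<'E'
from h import *
s,d=cam("scene"),cam("side")
for u,v in [((281,113),(258,107)),((312,125),(258,132)),((345,165),(347,187))]: print(tri(s,u,d,v))
plan(.521,.183,.2,114)
M=R.from_quat(get_obs()["orientation"]).as_matrix();print(M.round(3))
E
```

```text
(array([ 0.53072685, -0.06765583,  0.3643075 ]), np.float64(0.003530612710733464))
(array([ 0.53557699, -0.15364678,  0.36204768]), np.float64(0.01129698783876185))
(array([ 0.71596361, -0.14277288,  0.19810714]), np.float64(0.040336643982781445))
M x-axis [-0.001 -0.001 -1.   ] cur tool y heading 70.07 shift cm [  3.08 -24.99  42.75] turn deg -43.93 or 136.07 -223.93 j6 -0.085
[[-0.001  0.341  0.94 ]
 [-0.001  0.94  -0.341]
 [-1.    -0.002 -0.   ]]
```

Run:
```python
from h import *
s,d=cam("scene"),cam("side")
print(plane(s,(350,180),0),plane(d,(405,235),0))
for u,v in [((281,113),(258,132)),((312,125),(258,107)),((270,105),(255,95)),((300,125),(252,125)),((355,165),(345,185))]: print(u,v,tri(s,u,d,v))
a=cv2.imread("pics/scene0.png")[70:210,245:425]; b=cv2.imread("pics/side0.png")[70:270,230:460]
cv2.imwrite("pics/sc2.png",cv2.resize(a,None,fx=4,fy=4,interpolation=cv2.INTER_CUBIC))
cv2.imwrite("pics/sd2.png",cv2.resize(b,None,fx=3,fy=3,interpolation=cv2.INTER_CUBIC))
```

```text
[ 0.89346455 -0.08570253  0.        ] [ 9.04080456e-01 -4.54631313e-02 -1.11022302e-16]
(281, 113) (258, 132) (array([ 0.53472697, -0.07503809,  0.33871756]), np.float64(0.053551232245980386))
(312, 125) (258, 107) (array([ 0.52982323, -0.15005584,  0.38813222]), np.float64(0.033985073446502305))
(270, 105) (255, 95) (array([ 0.523128  , -0.03994942,  0.37676836]), np.float64(0.0030710314651535343))
(300, 125) (252, 125) (array([ 0.52241926, -0.13077909,  0.36060981]), np.float64(0.006347867576464691))
(355, 165) (345, 185) (array([ 0.70408595, -0.17600472,  0.22453096]), np.float64(0.04729694767685888))
```

View pics/sc2.png

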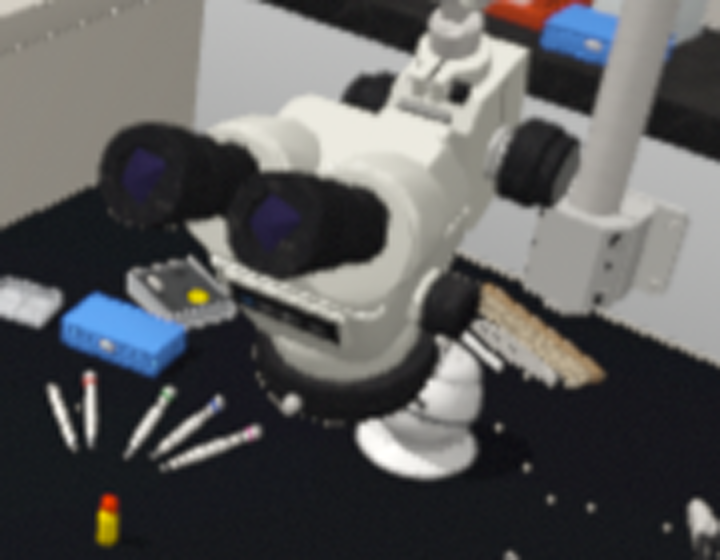

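View pics/sd2.png

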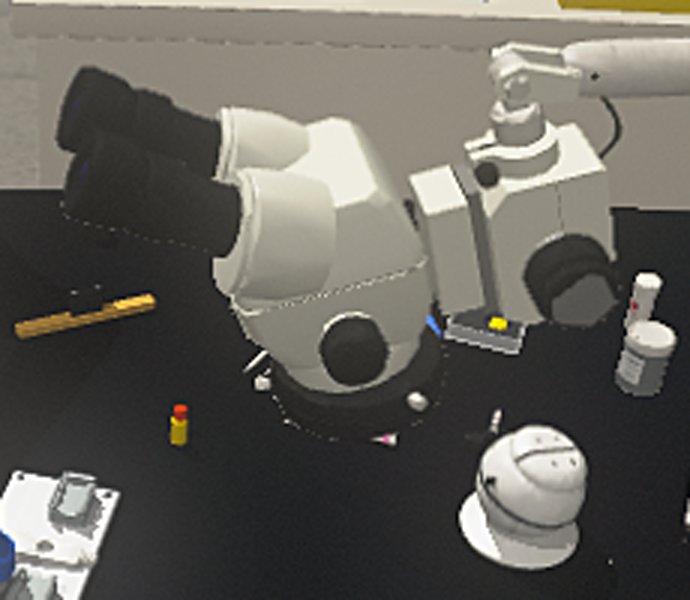

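```bash
python3 -m inch '[[[0,-2.5,4.2],10],[[0,-5,8.4],20],[[0,-7.5,12.6],30],[[0,-10,16.8],40],[[0,-12.5,21],50]]' 1 ; python3 -c "
from h import *
plan(.50,.17,.24,-66)"
```

```text
clock: 0.78
eef_pos: [0.36, 0.3736, 0.2311]
orientation: [0.407, 0.578, -0.407, 0.578]
contact_force: [0.2, 0.2, -0.2]
grip_width: 0.0855
M x-axis [-0. -0. -1.] cur tool y heading 19.75 shift cm [-0.89  6.3  23.89] turn deg 85.75 or 265.75 -94.25 j6 0.36
```

```bash
python3 -m inch '[[[0,1.2,4.8],10],[[0,2.4,9.6],20],[[0,3.6,14.4],30],[[0,4.8,19.2],40],[[0,6,23.5],50]]' ; python3 -c "
from h import *
plan(.50,.17,.24,-66)"
```

```text
clock: 1.4
eef_pos: [0.4969, 0.1732, 0.2311]
orientation: [-0.613, -0.352, 0.613, -0.352]
contact_force: [0.6, 1.0, 0.6]
grip_width: 0.0853
M x-axis [-0. -0. -1.] cur tool y heading -30.29 shift cm [-0.89  0.43  0.12] turn deg 35.71 or 215.71 -144.29 j6 0.767
```

```bash
python3 -m inch '[[[0,0,0],10],[[0,0,0],20],[[0,0,0],30],[[0,0,0],35.7],[[0,0,0],35.7]]' ; python3 -c "
from h import *
o,im=shot('wrist','w1')
shot('scene','s1');shot('side','d1')
plan(.50,.17,.24,-66)
c=cam('wrist',o)
print(proj(c,[[.521,.183,.01],[.521,.183,.036]]))"
```

```text
clock: 2.02
eef_pos: [0.4961, 0.1748, 0.231]
orientation: [-0.691, -0.149, 0.691, -0.15]
contact_force: [0.8, 0.6, 0.4]
grip_width: 0.0854
M x-axis [-0. -0. -1.] cur tool y heading -65.51 shift cm [-0.89  0.6  -0.14] turn deg 0.49 or 180.49 -179.51 j6 1.385
[[254.407327   143.85658186]
 [254.60062259 147.05120312]]
```

View pics/w1.png

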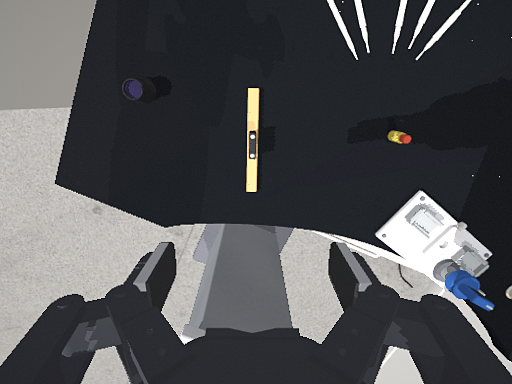

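View pics/s1.png

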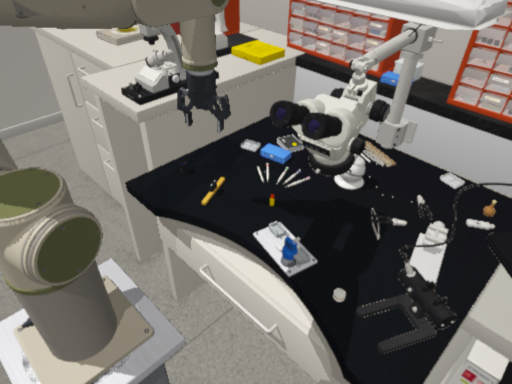

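View pics/d1.png

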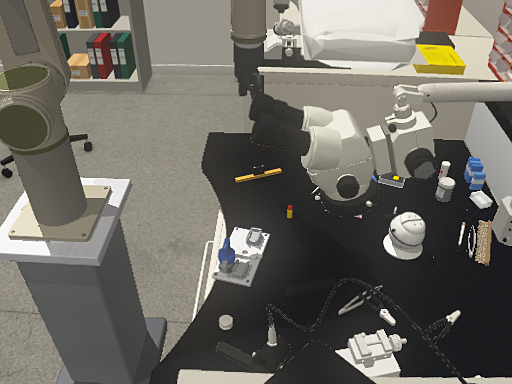

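Run:
```python
from h import *
s,d=cam("scene"),cam("side")
P=[[.4961,.1748,.231+h] for h in (0,.073,.15,.2,.25,.3,.35,.4)]
print(proj(s,P).round(0).tolist());print(proj(d,P).round(0).tolist())
Q=[[x,-.152,.36] for x in (.48,.5,.52,.54)]
print(proj(s,Q).round(0).tolist(),proj(d,Q).round(0).tolist())
a=cv2.imread("pics/scene0.png")[0:150,150:350]; 
a=cv2.imread("pics/s1.png")[0:180,150:350]; b=cv2.imread("pics/d1.png")[0:160,200:400]
cv2.imwrite("pics/sc3.png",cv2.resize(np.vstack([a,b]),None,fx=1.7,fy=1.7,interpolation=cv2.INTER_CUBIC))
```

```text
[[205.0, 132.0], [203.0, 108.0], [201.0, 80.0], [199.0, 60.0], [198.0, 38.0], [196.0, 16.0], [194.0, -9.0], [192.0, -36.0]]
[[249.0, 107.0], [249.0, 81.0], [249.0, 52.0], [248.0, 32.0], [248.0, 11.0], [248.0, -11.0], [248.0, -34.0], [248.0, -58.0]]
[[295.0, 137.0], [301.0, 134.0], [307.0, 131.0], [313.0, 127.0]] [[229.0, 129.0], [240.0, 129.0], [250.0, 129.0], [261.0, 130.0]]
```

View pics/sc3.png

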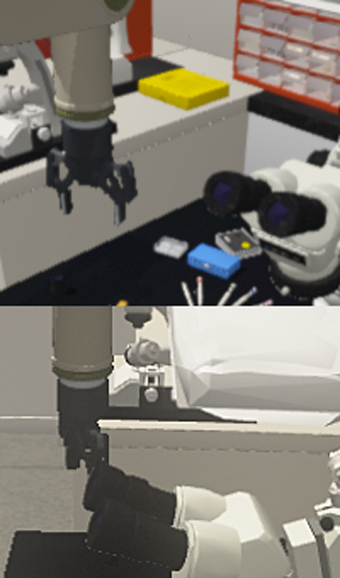

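```bash
cat >> h.py <<'E'
def barmask(im,box):
    hsv=cv2.cvtColor(im,cv2.COLOR_RGB2HSV)
    m=((hsv[...,0]>10)&(hsv[...,0]<32)&(hsv[...,1]>80)&(hsv[...,2]>70)).astype(np.uint8)
    k=np.zeros_like(m);k[box[1]:box[3],box[0]:box[2]]=1; return m*k
E
python3 - <<'E'
from h import *
im=np.load("pics/w1.npy"); c=cam("wrist")
m=barmask(im,(230,70,280,210))
pts=np.argwhere(m)[:,::-1].astype(np.float32)
P=np.array([plane(c,p,.01) for p in pts])[:,:2].astype(np.float32)
print(cv2.minAreaRect(P), cv2.minAreaRect(pts))
print("rib",plane(c,(252,145),.036))
# row centroids top half edges
pm=P.mean(0);u,s,v=np.linalg.svd(P-pm);print(pm,np.degrees(np.arctan2(v[0,1],v[0,0])))
cv2.imwrite("pics/w1c.png",cv2.resize(im[75:205,200:310,::-1],None,fx=4,fy=4,interpolation=cv2.INTER_CUBIC))
E
```

```text
((0.5213340520858765, 0.18680444359779358), (0.13888365030288696, 0.015309944748878479), 23.310487747192383) ((251.80276489257812, 139.49481201171875), (11.838006973266602, 103.28002166748047), 1.5074357986450195)
rib [0.52208295 0.18713904 0.036     ]
[0.53336066 0.19217037] -157.14824
```

View pics/w1c.png

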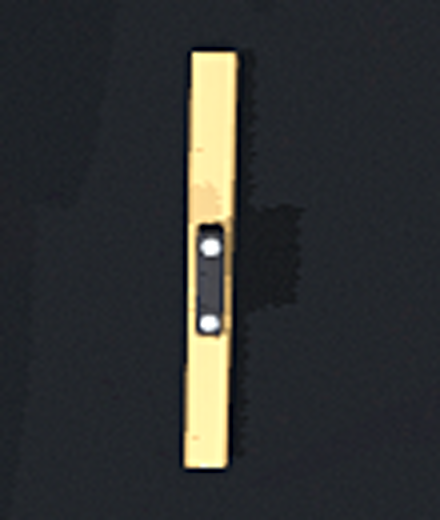

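```bash
python3 -c "
from h import *
plan(.5217,.187,.0135,-66.8)
im=np.load('pics/w1.npy'); c=cam('wrist')
print('vial',plane(c,(398,137),.02),'loupe',plane(c,(135,88),.034))"
```

```text
M x-axis [-0. -0. -1.] cur tool y heading -65.51 shift cm [21.76 -0.05 -2.83] turn deg 1.29 or 181.29 -178.71 j6 1.385
vial [0.60927535 0.01571635 0.02      ] loupe [0.52605314 0.34237633 0.034     ]
```

```bash
python3 -m inch '[[[4,0,-2.8],1.3],[[8,0,-2.8],1.3],[[12,0,-2.8],1.3],[[15,0,-2.8],1.3],[[17,0,-2.8],1.3]]' ; python3 -c "
from h import *
plan(.5217,.187,.0135,-66.8)
o,im=shot('wrist','w2')"
```

```text
clock: 2.8
eef_pos: [0.5209, 0.1862, 0.0595]
orientation: [-0.692, -0.142, 0.693, -0.142]
contact_force: [-1.1, -0.4, 0.1]
grip_width: 0.0854
M x-axis [-0.002 -0.001 -1.   ] cur tool y heading -66.86 shift cm [ 4.6  -0.04 -0.11] turn deg -0.06 or 179.94 -180.06 j6 1.418
```

View pics/w2.png

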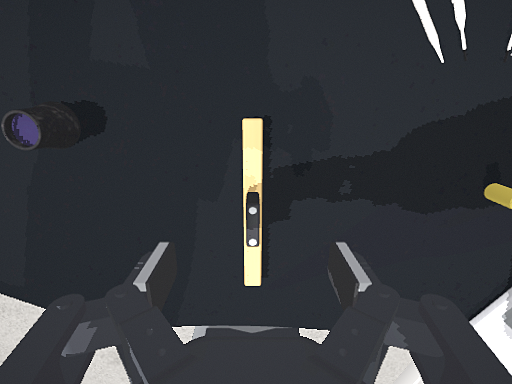

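```bash
python3 -m inch '[[[2,0,-0.1],0],[[3.5,0,-0.1],0],[[4.4,0,-0.1],0],[[4.6,0,-0.1],0],[[4.6,0,-0.1],0]]'; python3 -m inch '[[[0,0,0],0],[[0,0,0],0],[[0,0,0],0],[[0,0,0],0],[[0,0,0],0]]' 0 60; python3 -c "
from h import *
plan(.5217,.187,.0135,-66.8)
o,im=shot('wrist','w3')"
```

```text
clock: 3.48
eef_pos: [0.5231, 0.1869, 0.0156]
orientation: [0.693, 0.141, -0.693, 0.141]
contact_force: [0.1, -0.3, -0.7]
grip_width: 0.0855
clock: 4.1
eef_pos: [0.523, 0.1868, 0.0156]
orientation: [0.693, 0.141, -0.693, 0.141]
contact_force: [-0.5, -0.7, 4.1]
grip_width: 0.0084
M x-axis [ 0.001  0.    -1.   ] cur tool y heading -66.93 shift cm [ 0.21 -0.07  0.11] turn deg -0.13 or 179.87 -180.13 j6 1.419
```

View pics/w3.png

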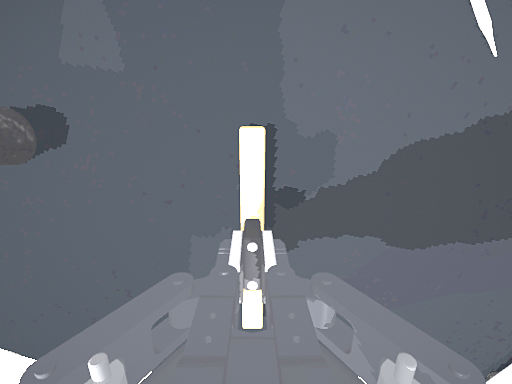

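```bash
python3 -m inch '[[[-1,0,0],0],[[-3,0,0],0],[[-7,0,0],0],[[-12,0,0],0],[[-18,0,0],0]]'; python3 -c "
from h import *
print(get_obs()['grip_width'])
plan(.40,-.06,.34,-12.8)"
```

```text
clock: 4.78
eef_pos: [0.5219, 0.1866, 0.1974]
orientation: [-0.693, -0.141, 0.693, -0.141]
contact_force: [0.4, -0.0, -1.7]
grip_width: 0.0087
0.008707847450893688
M x-axis [-0.001 -0.    -1.   ] cur tool y heading -66.93 shift cm [-14.24  17.91  20.89] turn deg -54.13 or 125.87 -234.13 j6 1.419
```

```bash
python3 -m inch '[[[-2.5,3,3.5],-10],[[-5,6,7],-20],[[-7.5,9,10.5],-30],[[-10,12,14],-40],[[-12.5,15,17.5],-50]]'; python3 -c "
from h import *
plan(.40,-.06,.34,-12.8)"
```

```text
clock: 5.4
eef_pos: [0.4195, -0.0206, 0.3226]
orientation: [0.568, 0.422, -0.566, 0.423]
contact_force: [1.5, -1.0, -1.4]
grip_width: 0.0086
M x-axis [ 0.002 -0.    -1.   ] cur tool y heading -16.62 shift cm [-1.75 -0.74  4.33] turn deg -3.82 or 176.18 -183.82 j6 0.119
```

```bash
python3 -m inch '[[[-1,-0.4,2],-3.8],[[-1.7,-0.7,4.3],-3.8],[[-1.7,-0.7,4.3],-3.8]]'; python3 -c "
from h import *
o,im=shot('wrist','w4'); shot('scene','s4'); shot('side','d4')
print(o['eef_pos'],o['orientation'])
print(proj(cam('wrist',o),[[.525,-.06,.365],[.535,-.152,.36]]))"
```

```text
clock: 5.78
eef_pos: [0.401, -0.0597, 0.3393]
orientation: [0.555, 0.438, -0.554, 0.44]
contact_force: [-0.1, 0.4, -1.3]
grip_width: 0.0088
[ 0.40104763 -0.05969793  0.33928401] [ 0.55517488  0.43772285 -0.55393942  0.43969386]
[[499.86742374 219.48261992]
 [498.11148005 344.46994028]]
```

View pics/w4.png

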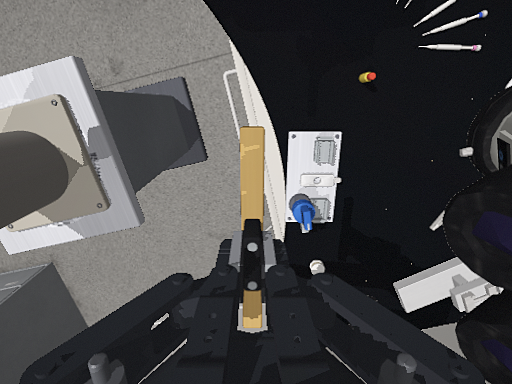

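View pics/s4.png

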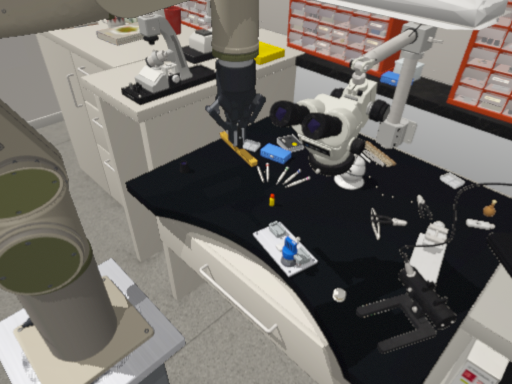

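View pics/d4.png

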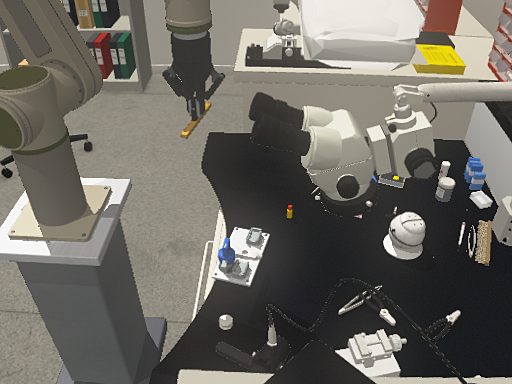

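Run:
```python
from h import *
c=cam("wrist")
print("cam",c[2][:3,3])
for uv in [(445,225),(490,235),(456,345),(510,345)]:
    for z in (.32,.34,.36,.38,.4): print(uv,z,plane(c,uv,z)[:2].round(3))
# sanity: vial
print(plane(c,(365,77),.02), plane(c,(317,267),.014))
for n,pts in [("plate",[(289,132),(341,132),(287,221),(337,223)])]:
    print([plane(c,p,.012)[:2].round(4).tolist() for p in pts])
im=np.load("pics/w4.npy"); cv2.imwrite("pics/w4c.png",cv2.resize(im[115:245,270:360,::-1],None,fx=4.5,fy=4.5,interpolation=cv2.INTER_CUBIC))
cv2.imwrite("pics/w4o.png",cv2.resize(im[60:384,400:512,::-1],None,fx=1.8,fy=1.8,interpolation=cv2.INTER_CUBIC))
```

```text
cam [0.41971683 0.02251974 0.48000422]
(445, 225) 0.32 [ 0.528 -0.083]
(445, 225) 0.34 [ 0.514 -0.07 ]
(445, 225) 0.36 [ 0.501 -0.057]
(445, 225) 0.38 [ 0.487 -0.044]
(445, 225) 0.4 [ 0.474 -0.03 ]
(490, 235) 0.32 [ 0.558 -0.098]
(490, 235) 0.34 [ 0.541 -0.083]
(490, 235) 0.36 [ 0.524 -0.068]
(490, 235) 0.38 [ 0.506 -0.053]
(490, 235) 0.4 [ 0.489 -0.038]
(456, 345) 0.32 [ 0.537 -0.195]
(456, 345) 0.34 [ 0.523 -0.168]
(456, 345) 0.36 [ 0.508 -0.141]
(456, 345) 0.38 [ 0.493 -0.114]
(456, 345) 0.4 [ 0.478 -0.086]
(510, 345) 0.32 [ 0.581 -0.207]
(510, 345) 0.34 [ 0.561 -0.178]
(510, 345) 0.36 [ 0.541 -0.149]
(510, 345) 0.38 [ 0.521 -0.121]
(510, 345) 0.4 [ 0.5   -0.092]
[0.60409812 0.01631963 0.02      ] [ 0.47583141 -0.3217596   0.014     ]
[[0.4703, -0.0425], [0.5578, -0.0629], [0.4354, -0.2072], [0.5287, -0.2335]]
```

View pics/w4c.png

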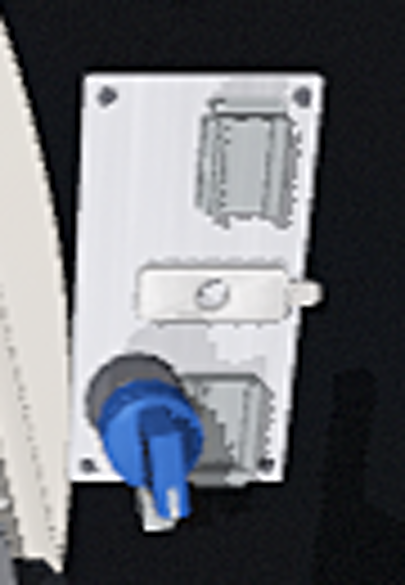

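View pics/w4o.png

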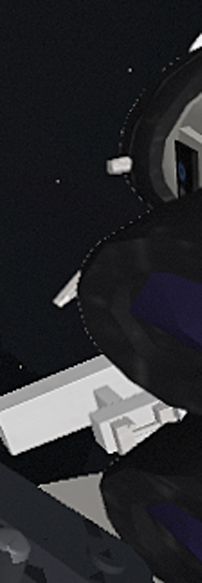

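```bash
python3 -c "
from h import *
plan(.41,-.13,.20,-12.8)"
```

```text
M x-axis [ 0.001  0.    -1.   ] cur tool y heading -13.16 shift cm [13.75  2.47  6.8 ] turn deg -0.36 or 179.64 -180.36 j6 -0.041
```

```bash
python3 -m inch '[[[4.5,0.8,2.2],0],[[9,1.6,4.5],0],[[13.7,2.5,6.8],0],[[13.7,2.5,6.8],0]]'; python3 -c "
from h import *
o,im=shot('wrist','w5')
print(o['eef_pos'],o['orientation'].tolist())
np.save('pics/w5M.npy',cam('wrist',o)[2])
cv2.imwrite('pics/w5c.png',cv2.resize(im[:,230:470,::-1],None,fx=1.56,fy=1.56,interpolation=cv2.INTER_CUBIC))"
```

```text
clock: 6.42
eef_pos: [0.4076, -0.1297, 0.1955]
orientation: [-0.553, -0.442, 0.556, -0.436]
contact_force: [0.5, 1.3, -0.4]
grip_width: 0.0084
[ 0.40763458 -0.12968661  0.19547567] [-0.5527514255915336, -0.4419320512046306, 0.5556450826192032, -0.4363719351490123]
```

View pics/w5.png

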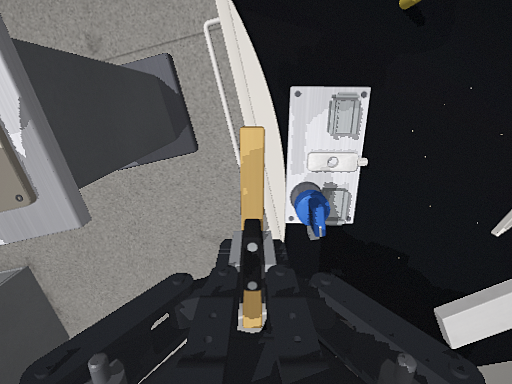

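Run:
```python
from h import *
im=np.load("pics/w5.npy"); cv2.imwrite("pics/w5c.png",cv2.resize(im[80:242,275:385,::-1],None,fx=5,fy=3.7 if 0 else 5,interpolation=cv2.INTER_CUBIC)[:810:1,:][:600])
cv2.imwrite("pics/w5d.png",cv2.resize(im[150:250,275:385,::-1],None,fx=6,fy=6,interpolation=cv2.INTER_CUBIC))
```

```text
(no output)
```

View pics/w5c.png

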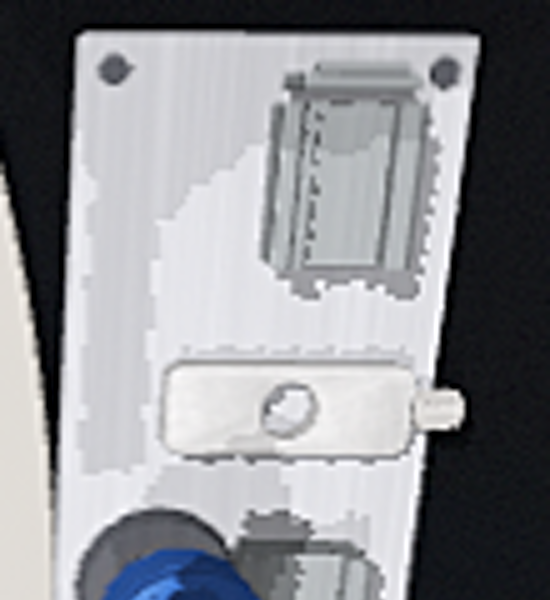

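View pics/w5d.png

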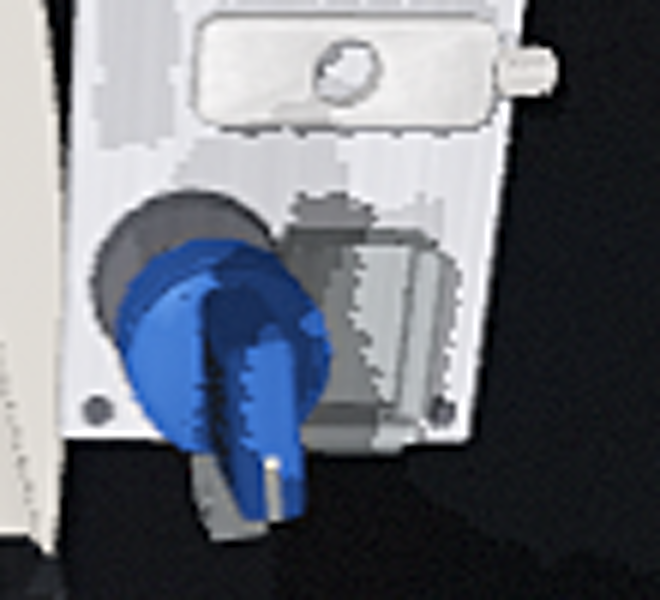

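Run:
```python
from h import *
K,d,_=cam("wrist"); c=(K,d,np.load("pics/w5M.npy"))
A=lambda x,y:(275+(x+.5)/5-.5,80+(y+.5)/5-.5); B=lambda x,y:(275+(x+.5)/6-.5,150+(y+.5)/6-.5)
C=np.array([plane(c,u,.012)[:2] for u in (A(77,36),A(478,37),B(62,437),B(472,438))])
print(C.round(4), [np.linalg.norm(C[i]-C[j]).round(4) for i,j in ((0,1),(2,3),(0,2),(1,3))])
own=np.array([[-60,86],[32,86],[-60,-86],[32,-86]])/1000
# rigid fit
mc,mo=C.mean(0),own.mean(0); H=(own-mo).T@(C-mc); U,S,V=np.linalg.svd(H); Rm=(U@V).T
yaw=np.degrees(np.arctan2(Rm[1,0],Rm[0,0])); t=mc-Rm@mo; print("yaw",yaw,"origin",t.round(4)); print(((own@Rm.T+t)-C).round(4).tolist())
F=[plane(c,u,.024)[:2] for u in (A(319,100),A(393,100),A(303,268),A(380,268))]
print("saddleb floor own mm",[(Rm.T@(f-t)*1000).round(1).tolist() for f in F])
print("knob",(Rm@[-.034,-.048]+t).round(4),"saddleb",(Rm@[0,.053]+t).round(4))
tip=plane(c,B(272,465),.089)[:2];tip2=plane(c,B(205,270),.089)[:2]
print("line",(Rm.T@(tip-t)*1000).round(1))
for n,uv in [("cap",A(290,410))]: print(n,(Rm.T@(plane(c,uv,.022)[:2]-t)*1000).round(1))
# bar in hand
im=np.load("pics/w5.npy")
```

```text
[[ 0.4703 -0.044 ]
 [ 0.5594 -0.0648]
 [ 0.4322 -0.2095]
 [ 0.5213 -0.2304]] [np.float64(0.0916), np.float64(0.0916), np.float64(0.1698), np.float64(0.17)]
yaw -13.00878484052455 origin [ 0.5094 -0.1403]
[[0.0001, 0.001], [0.0005, 0.0011], [-0.0006, -0.0011], [-0.0001, -0.0009]]
saddleb floor own mm [[-6.9, 71.1], [9.6, 71.1], [-7.1, 34.2], [10.7, 34.2]]
knob [ 0.4655 -0.1794] saddleb [ 0.5214 -0.0887]
line [-33.1 -53.5]
cap [-6.5  0.3]
```

Run:
```python
from h import *
K,d,_=cam("wrist"); p=vision.camera_params("wrist"); T=np.array(p["hand_eye"])
c=(K,d,T)
def tp(uv,x):
    o,v=ray(c,uv); return o+v*(x-o[0])/v[0]
im=np.load("pics/w5.npy"); cv2.imwrite("pics/w5e.png",cv2.resize(im[115:345,215:290,::-1],None,fx=2.6,fy=2.6,interpolation=cv2.INTER_CUBIC))
for uv in [(241,127),(264.5,127),(240,215),(264,215),(243,320),(262,320)]: print(uv,(tp(uv,.0156-.010)*1000).round(1))
for uv in [(252,220),(252,290)]: print(uv,(tp(uv,.0156-.036)*1000).round(1))
```

```text
(241, 127) [  5.6  -6.4 -69. ]
(264.5, 127) [  5.6   6.4 -69. ]
(240, 215) [  5.6  -7.6 -17.1]
(264, 215) [  5.6   6.8 -17.1]
(243, 320) [ 5.6 -6.7 63.3]
(262, 320) [ 5.6  6.6 63.3]
(252, 220) [-20.4  -0.4 -26. ]
(252, 290) [-20.4  -0.4  16.5]
```

View pics/w5e.png

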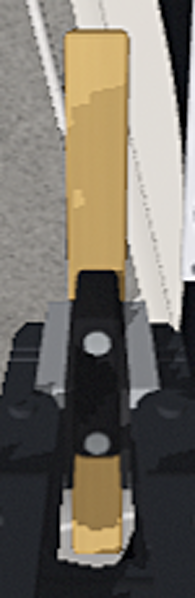

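```bash
python3 -c "
from h import *
plan(.5098-.05*.974,-.1404+.05*.225,.125,-13.0)"
```

```text
M x-axis [-0.004  0.002 -1.   ] cur tool y heading -13.19 shift cm [ 7.3   5.09 -1.22] turn deg -0.19 or 179.81 -180.19 j6 -0.197
```

```bash
python3 -m inch '[[[2.5,1.7,-0.4],0],[[5,3.4,-0.8],0],[[7,5,-1.2],0],[[7,5,-1.2],0]]'; python3 -c "
from h import *
plan(.5098,-.1404,.125,-13.0); o=get_obs(); print(o['tau'].round(2),o['joint_positions'].round(4))
shot('scene','s6',(180,0,380,150),3)
shot('side','d6',(180,0,380,150),3)"
```

```text
clock: 6.98
eef_pos: [0.4624, -0.1291, 0.1305]
orientation: [-0.554, -0.44, 0.554, -0.44]
contact_force: [-0.4, 0.3, -1.8]
grip_width: 0.0085
M x-axis [-0.001  0.001 -1.   ] cur tool y heading -13.07 shift cm [0.55 4.88 0.03] turn deg -0.07 or 179.93 -180.07 j6 -0.151
[  0.09 -40.39 -48.5    0.08  -0.77   0.16] [-3.7940e-01 -1.2550e-01  1.9317e+00  4.0000e-04  1.3361e+00 -1.5140e-01]
```

View pics/s6.png

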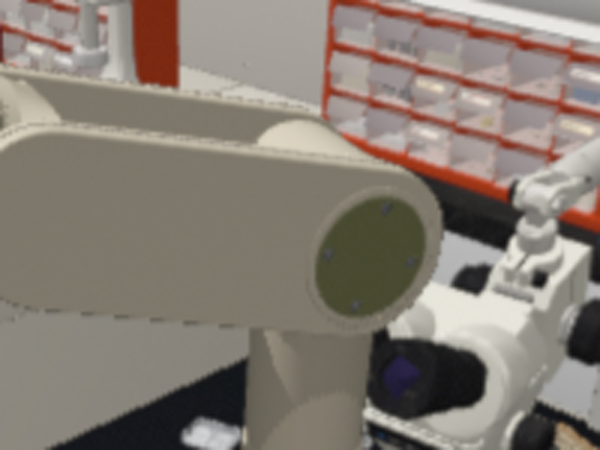

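View pics/d6.png

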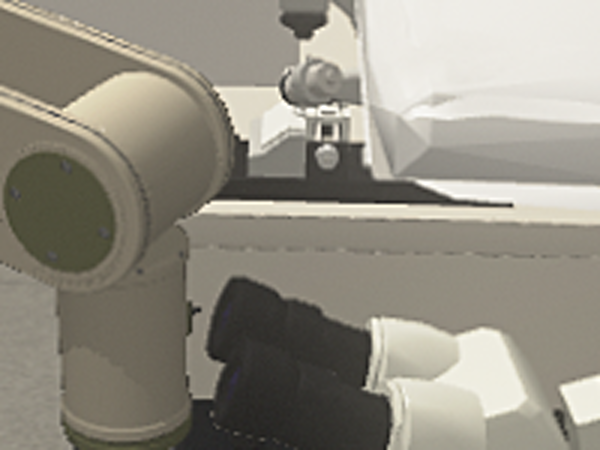

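```bash
cat > st.py <<'E'
from h import *
o=get_obs(); print(o['tau'].round(2),o['qd'].round(3)); plan(.5098,-.1404,.125,-13.0,o)
E
python3 -m inch '[[[0.3,0.8,0],0],[[0.5,1.5,0],0],[[0.5,1.5,0],0]]'; python3 st.py; python3 -m inch '[[[0,0.3,0],0],[[0,0.3,0],0]]';python3 st.py; python3 -m inch '[[[0,0.3,0],0],[[0,0.3,0],0]]';python3 st.py
```

```text
clock: 7.45
eef_pos: [0.4767, -0.1339, 0.1254]
orientation: [0.554, 0.439, -0.554, 0.439]
contact_force: [0.5, 0.2, -2.0]
grip_width: 0.0088
[ 5.000e-02 -4.410e+01 -4.876e+01  2.000e-02 -1.800e-01  3.000e-02] [ 0.    -0.008  0.014 -0.001  0.009 -0.004]
M x-axis [ 0. -0. -1.] cur tool y heading -13.18 shift cm [ 0.04  3.37 -0.13] turn deg -0.18 or 179.82 -180.18 j6 -0.148
clock: 7.7
eef_pos: [0.4792, -0.1345, 0.1252]
orientation: [-0.554, -0.439, 0.554, -0.439]
contact_force: [0.9, -0.2, -1.4]
grip_width: 0.0086
[ 0.000e+00 -4.447e+01 -4.843e+01  0.000e+00 -4.000e-02  1.000e-02] [ 0.001 -0.003  0.008 -0.001  0.002 -0.002]
M x-axis [-0. -0. -1.] cur tool y heading -13.18 shift cm [ 0.02  3.11 -0.12] turn deg -0.18 or 179.82 -180.18 j6 -0.147
clock: 7.95
eef_pos: [0.4822, -0.1351, 0.1252]
orientation: [0.554, 0.439, -0.554, 0.439]
contact_force: [-0.4, -0.7, -1.6]
grip_width: 0.0081
[-0.000e+00 -4.494e+01 -4.838e+01  0.000e+00 -4.000e-02  1.000e-02] [-0.001 -0.004  0.004  0.     0.002 -0.002]
M x-axis [ 0. -0. -1.] cur tool y heading -13.17 shift cm [ 0.02  2.8  -0.12] turn deg -0.17 or 179.83 -180.17 j6 -0.146
```

```bash
for i in 1 2 ; do :; done; python3 -m inch '[[[0,0.3,0],0],[[0,0.3,0],0]]' | head -2;python3 st.py | head -1; python3 -m inch '[[[0,0.3,0],0],[[0,0.3,0],0]]'| head -2;python3 st.py| head -1; python3 -m inch '[[[0,0.3,0],0],[[0,0.3,0],0]]'| head -2;python3 st.py| head -1; python3 -c "
from h import *
shot('scene','s7',(180,0,380,150),3)
shot('side','d7',(180,0,380,150),3)"
```

```text
clock: 8.2
eef_pos: [0.4852, -0.1358, 0.1252]
[ 0.000e+00 -4.539e+01 -4.837e+01  0.000e+00 -4.000e-02  1.000e-02] [-0.001 -0.003  0.006 -0.     0.001 -0.002]
clock: 8.45
eef_pos: [0.4881, -0.1365, 0.1252]
[ 0.000e+00 -4.582e+01 -4.837e+01  0.000e+00 -4.000e-02  1.000e-02] [ 0.001 -0.002  0.007  0.001  0.002 -0.001]
clock: 8.7
eef_pos: [0.491, -0.1372, 0.1252]
[ 0.000e+00 -4.625e+01 -4.837e+01  0.000e+00 -4.000e-02  1.000e-02] [-0.001 -0.004  0.005 -0.     0.002  0.001]
```

View pics/s7.png

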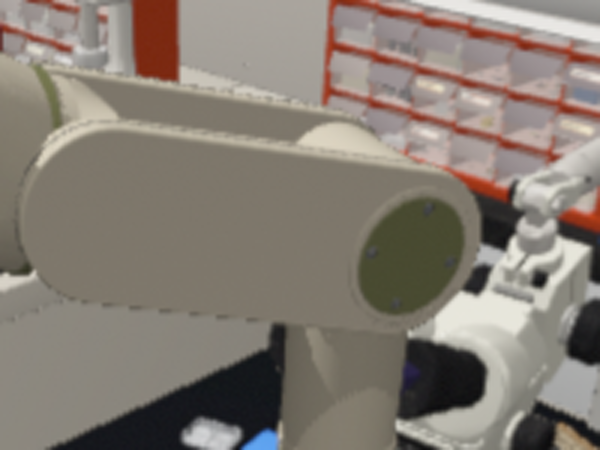

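View pics/d7.png

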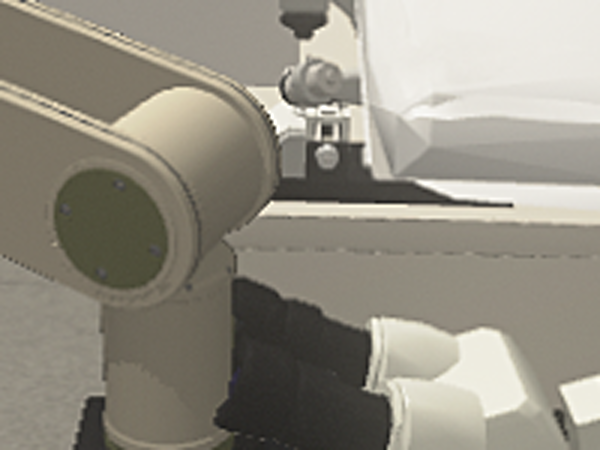

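```bash
python3 -m inch '[[[0,0.3,0],0],[[0,0.3,0],0]]' | head -2;python3 st.py | head -1; python3 -m inch '[[[0,0.3,0],0],[[0,0.3,0],0]]'| head -2;python3 st.py| head -1; python3 -m inch '[[[0,0.3,0],0],[[0,0.3,0],0]]'| head -3;python3 st.py
```

```text
clock: 9.05
eef_pos: [0.494, -0.1379, 0.1253]
[ 0.000e+00 -4.669e+01 -4.834e+01  0.000e+00 -3.000e-02  1.000e-02] [-0.001 -0.002  0.005 -0.001  0.003 -0.002]
clock: 9.3
eef_pos: [0.4969, -0.1386, 0.1252]
[ 0.000e+00 -4.713e+01 -4.836e+01  0.000e+00 -3.000e-02  1.000e-02] [-0.001 -0.003  0.004 -0.     0.004 -0.002]
clock: 9.55
eef_pos: [0.4998, -0.1393, 0.1252]
orientation: [0.554, 0.439, -0.554, 0.439]
[ 0.000e+00 -4.756e+01 -4.836e+01  0.000e+00 -3.000e-02  1.000e-02] [-0.    -0.004  0.006  0.001 -0.     0.   ]
M x-axis [ 0. -0. -1.] cur tool y heading -13.17 shift cm [ 0.02  1.   -0.12] turn deg -0.17 or 179.83 -180.17 j6 -0.141
```

```bash
python3 -m inch '[[[0,0.3,-0.05],0],[[0,0.3,-0.05],0]]' | head -2;python3 st.py | head -1; python3 -m inch '[[[0,0.3,0],0],[[0,0.3,0],0]]'| head -2;python3 st.py| head -1; python3 -m inch '[[[0,0.4,-0.07],0],[[0,0.4,-0.07],0]]'| head -3;python3 st.py;  python3 -c "
from h import *
shot('side','d8',(180,0,380,150),3)
o,im=shot('wrist','w8');np.save('pics/w8M.npy',cam('wrist',o)[2])"
```

```text
clock: 9.8
eef_pos: [0.5029, -0.1394, 0.1253]
[ 1.000e-02 -4.799e+01 -4.836e+01  1.000e-02 -3.000e-02  2.000e-02] [ 0.001 -0.005  0.007  0.001  0.002  0.001]
clock: 10.05
eef_pos: [0.5058, -0.1401, 0.1252]
[ 1.000e-02 -4.843e+01 -4.836e+01  0.000e+00 -3.000e-02  1.000e-02] [ 0.001 -0.003  0.004  0.     0.003 -0.001]
clock: 10.3
eef_pos: [0.5099, -0.1403, 0.1252]
orientation: [0.554, 0.439, -0.554, 0.439]
[ 2.000e-02 -4.899e+01 -4.837e+01  1.000e-02 -4.000e-02  2.000e-02] [-0.002 -0.005  0.006 -0.     0.003 -0.004]
M x-axis [ 0. -0. -1.] cur tool y heading -13.16 shift cm [ 0.02 -0.01  0.01] turn deg -0.16 or 179.84 -180.16 j6 -0.136
```

View pics/w8.png

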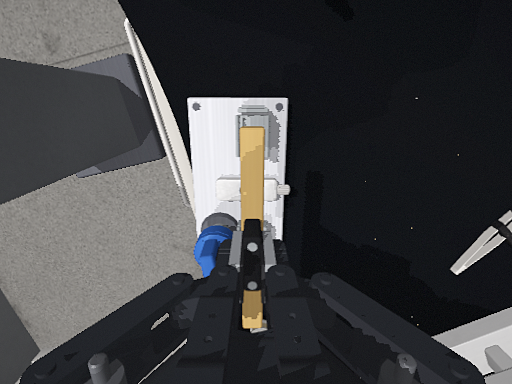

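View pics/d8.png

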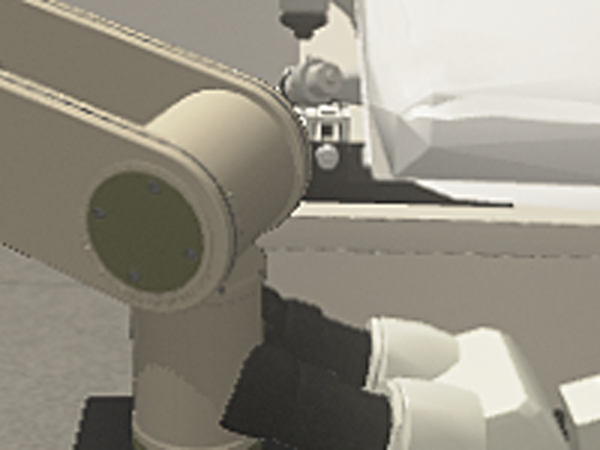

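Run:
```python
from h import *
im=np.load("pics/w8.npy")
cv2.imwrite("pics/w8c.png",cv2.resize(im[85:265,175:305,::-1],None,fx=4.4,fy=3.3 if 0 else 4.4,interpolation=cv2.INTER_CUBIC)[:600])
K,d,_=cam("wrist"); c=(K,d,np.load("pics/w8M.npy"))
for uv in [(188,98),(288,98)]: print(plane(c,uv,.012).round(4))
t=np.array([.5098,-.1404]);a=np.radians(-13);Rm=np.array([[np.cos(a),-np.sin(a)],[np.sin(a),np.cos(a)]])
for p in ([-.06,.086],[.032,.086]): print((Rm@p+t).round(4))
```

```text
[ 0.4722 -0.0444  0.012 ]
[ 0.5604 -0.0651  0.012 ]
[ 0.4707 -0.0431]
[ 0.5603 -0.0638]
```

View pics/w8c.png

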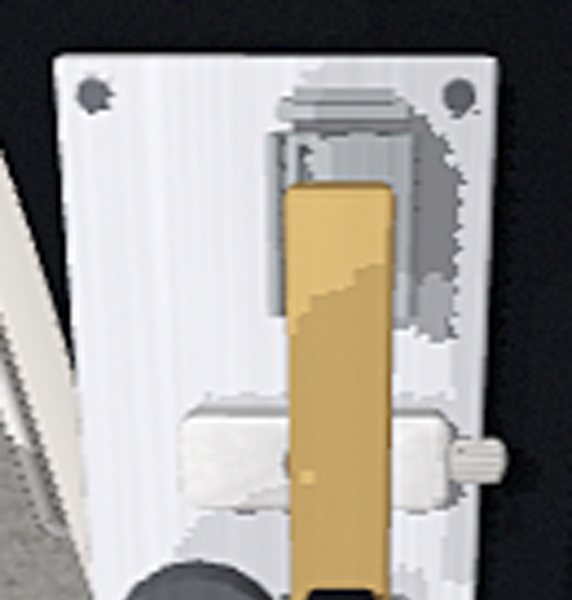

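```bash
python3 -m inch '[[[0.7,0.03,0.05],0],[[1.4,0.05,0.08],0],[[2,0.05,0.08],0],[[2,0.05,0.08],0]]' | head -2;python3 st.py|head -1; python3 -m inch '[[[0.7,0,0],0],[[1.4,0,0],0],[[2,0,0],0],[[2,0,0],0]]' |head -2;python3 st.py|head -1;python3 -m inch '[[[0.7,0,0],0],[[1.4,0,0],0],[[2,0,0],0],[[2,0,0],0]]' |head -4;python3 st.py;  python3 -c "
from h import *
o,im=shot('wrist','w9')"
```

```text
clock: 10.9
eef_pos: [0.5093, -0.1409, 0.1042]
[-3.000e-02 -4.937e+01 -4.740e+01 -0.000e+00 -1.500e-01 -0.000e+00] [ 0.001 -0.008 -0.013 -0.001  0.008 -0.   ]
clock: 11.4
eef_pos: [0.5094, -0.141, 0.0844]
[-2.000e-02 -4.984e+01 -4.664e+01 -0.000e+00 -1.500e-01  0.000e+00] [ 0.001 -0.01  -0.012 -0.001  0.008 -0.001]
clock: 11.9
eef_pos: [0.5093, -0.141, 0.0643]
orientation: [-0.554, -0.44, 0.554, -0.439]
contact_force: [-0.5, 0.0, -2.0]
[-2.000e-02 -5.033e+01 -4.577e+01 -0.000e+00 -1.600e-01  0.000e+00] [-0.002 -0.011 -0.012  0.002  0.008 -0.001]
M x-axis [-0.001  0.001 -1.   ] cur tool y heading -13.17 shift cm [-6.07  0.02 -0.07] turn deg -0.17 or 179.83 -180.17 j6 -0.137
```

View pics/w9.png

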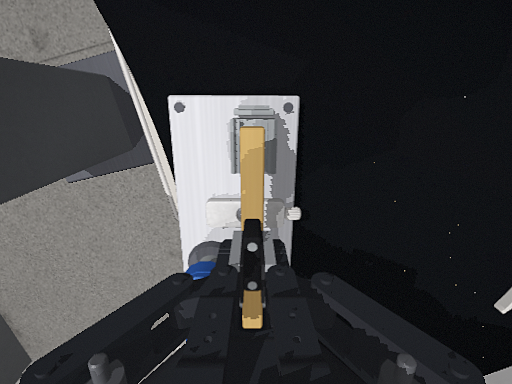

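```bash
python3 -m inch '[[[0.7,0.05,-0.05],0],[[1.4,0.05,-0.05],0],[[1.9,0.05,-0.05],0],[[1.9,0.05,-0.05],0]]' |head -5;python3 st.py;python3 -m inch '[[[0.2,0,0],0],[[0.4,0,0],0],[[0.5,0,0],0],[[0.5,0,0],0]]' |head -5;python3 st.py;  python3 -c "
from h import *
o,im=shot('wrist','w10')
cv2.imwrite('pics/w10c.png',cv2.resize(im[85:285,165:305,::-1],None,fx=3,fy=3,interpolation=cv2.INTER_CUBIC))"
```

```text
clock: 12.45
eef_pos: [0.51, -0.1406, 0.0454]
orientation: [-0.554, -0.44, 0.554, -0.439]
contact_force: [-0.4, -1.5, -2.0]
grip_width: 0.0087
[-1.000e-02 -5.086e+01 -4.484e+01 -0.000e+00 -1.300e-01 -0.000e+00] [ 0.001 -0.01  -0.01  -0.     0.006 -0.001]
M x-axis [-0.001  0.    -1.   ] cur tool y heading -13.17 shift cm [-7.96 -0.03 -0.02] turn deg -0.17 or 179.83 -180.17 j6 -0.136
clock: 12.95
eef_pos: [0.5105, -0.1408, 0.0411]
orientation: [-0.554, -0.439, 0.554, -0.439]
contact_force: [-0.7, -1.0, -1.9]
grip_width: 0.0082
[-1.000e-02 -5.114e+01 -4.469e+01 -0.000e+00 -3.000e-02 -0.000e+00] [ 0.    -0.001  0.001  0.001 -0.     0.001]
M x-axis [-0.  0. -1.] cur tool y heading -13.17 shift cm [-8.39 -0.08 -0.02] turn deg -0.17 or 179.83 -180.17 j6 -0.136
```

View pics/w10c.png

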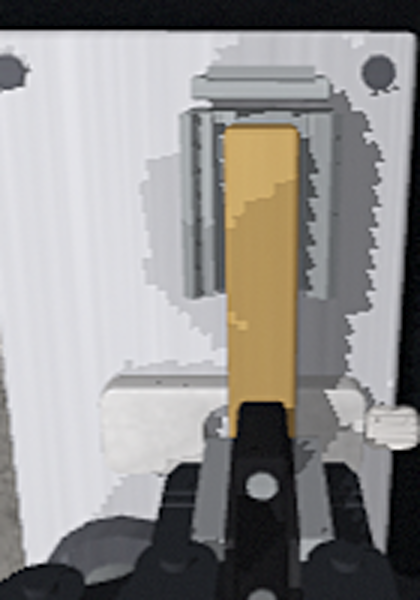

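```bash
python3 -m inch '[[[0.15,-0.05,0],0],[[0.2,-0.05,0],0],[[0.2,-0.05,0],0]]' |head -5;python3 st.py
```

```text
clock: 13.38
eef_pos: [0.5102, -0.1407, 0.0395]
orientation: [0.554, 0.439, -0.554, 0.439]
contact_force: [-1.4, 1.2, 3.3]
grip_width: 0.0087
[-6.000e-02 -4.908e+01 -4.356e+01  3.000e-02 -8.100e-01  0.000e+00] [ 0.001  0.001 -0.001  0.003 -0.001 -0.001]
M x-axis [ 0. -0. -1.] cur tool y heading -13.17 shift cm [-8.55 -0.04 -0.02] turn deg -0.17 or 179.83 -180.17 j6 -0.136
```

```bash
python3 -m inch '[[[0,0,0],0],[[0,0,0],0],[[0,0,0],0]]' 0.45 |tail -3; python3 -m inch '[[[-1,0,0],0],[[-2.5,0,0],0],[[-5,0,0],0],[[-9,0,0],0],[[-13,0,0],0]]' |head -5; python3 -c "
from h import *
o,im=shot('wrist','w11');np.save('pics/w11M.npy',cam('wrist',o)[2])
cv2.imwrite('pics/w11c.png',cv2.resize(im[60:345,150:350,::-1],None,fx=2.1,fy=2.1,interpolation=cv2.INTER_CUBIC))"
```

```text
orientation: [0.554, 0.439, -0.554, 0.439]
contact_force: [-0.2, 0.1, 0.3]
grip_width: 0.038
clock: 14.38
eef_pos: [0.5101, -0.1407, 0.1717]
orientation: [0.554, 0.439, -0.554, 0.44]
contact_force: [0.4, 0.1, -0.6]
grip_width: 0.0386
```

View pics/w11.png

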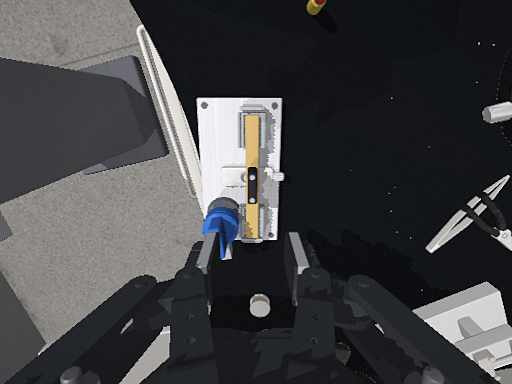

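Run:
```python
from h import *
im=np.load("pics/w11.npy")
cv2.imwrite('pics/w11k.png',cv2.resize(im[190:265,190:290,::-1],None,fx=7,fy=7,interpolation=cv2.INTER_CUBIC))
K,d,_=cam("wrist"); c=(K,d,np.load("pics/w11M.npy"))
t=np.array([.5100,-.1410]);a=np.radians(-13);Rm=np.array([[np.cos(a),-np.sin(a)],[np.sin(a),np.cos(a)]])
C=[plane(c,u,.012)[:2] for u in [(198,98.5),(282,98.5),(276.5,239)]]
print([(Rm.T@(q-t)*1000).round(1).tolist() for q in C])
m=barmask(im,(235,100,270,250)); pts=np.argwhere(m)[:,::-1].astype(np.float32)
P=np.array([plane(c,p,.034)[:2] for p in pts]); Q=((P-t)@Rm*1000).astype(np.float32); print(cv2.minAreaRect(Q))
print("knob",Rm@[-.034,-.048]+t)
```

```text
[[-57.7, 85.1], [32.2, 84.8], [30.8, -84.3]]
((-0.339017391204834, -0.2492218017578125), (138.30783081054688, 14.07392406463623), 89.97090148925781)
knob [ 0.46607377 -0.18012143]
```

View pics/w11c.png

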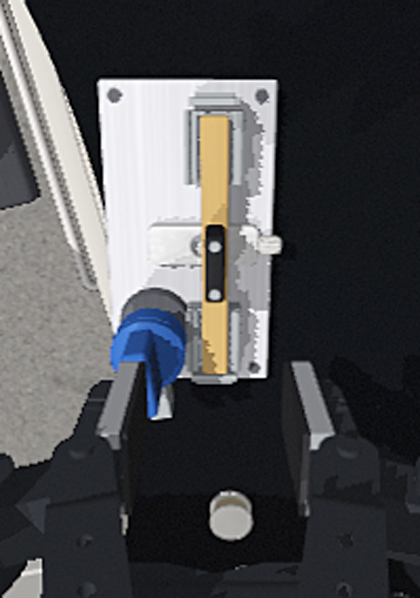

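View pics/w11k.png

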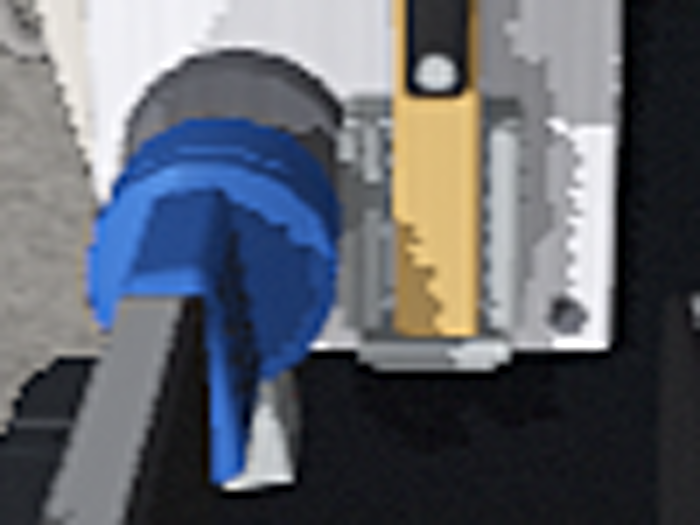

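```bash
python3 -c "
from h import *
plan(.459,-.209,.22,-13)"
```

```text
M x-axis [ 0.009 -0.003 -1.   ] cur tool y heading -13.16 shift cm [-4.19 -3.7   7.78] turn deg -0.16 or 179.84 -180.16 j6 -0.136
```

```bash
python3 -m inch '[[[-2,-1.5,3],0],[[-4,-3,6],0],[[-5,-3.5,7.8],0],[[-5,-3.5,7.8],0]]' 0.8|head -3; python3 -c "
from h import *
o,im=shot('wrist','w12');np.save('pics/w12M.npy',cam('wrist',o)[2])
cv2.imwrite('pics/w12c.png',cv2.resize(im[90:210,190:320,::-1],None,fx=5,fy=5,interpolation=cv2.INTER_CUBIC))"
```

```text
clock: 14.92
eef_pos: [0.4585, -0.2099, 0.2206]
orientation: [0.555, 0.438, -0.554, 0.44]
```

View pics/w12c.png

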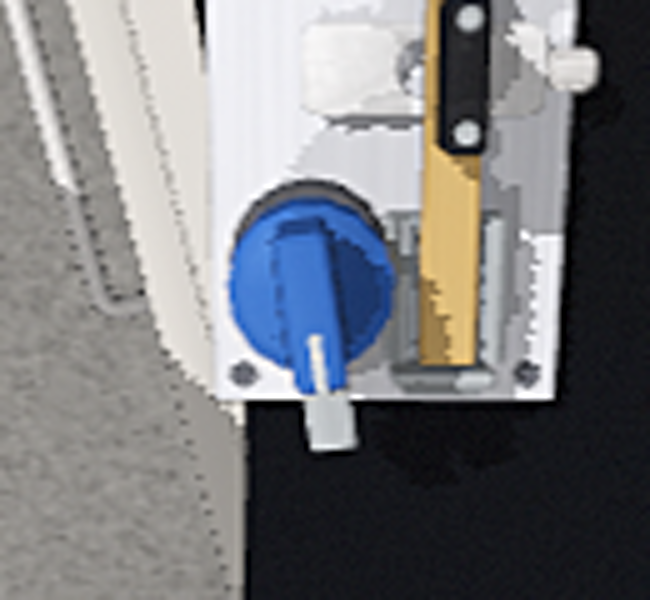

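Run:
```python
from h import *
K,d,_=cam("wrist"); c=(K,d,np.load("pics/w12M.npy"))
A=lambda x,y:(190+(x+.5)/5-.5,90+(y+.5)/5-.5)
g=lambda p:plane(c,A(*p),.089)[:2]
for p,q in [((284,238),(297,385)),((328,235),(345,385)),((315,338),(320,390)),((306,237),(321,392))]:
    v=g(q)-g(p); print(np.degrees(np.arctan2(v[1],v[0])), np.linalg.norm(v), (g(p)+g(q))/2)
v=plane(c,A(329,420),.04)
print(v)
p=plane(c,A(300,215),.089); print(p)
```

```text
-98.56304040979335 0.030675858806148953 [ 0.46150744 -0.17793056]
-96.54369892405002 0.03139403096148209 [ 0.47082227 -0.17982704]
-97.83198815396007 0.011135358091497186 [ 0.46443677 -0.18974508]
-97.78807586036164 0.03243286135595212 [ 0.46598177 -0.17966299]
[ 0.46176349 -0.21511178  0.04      ]
[ 0.46801801 -0.15904055  0.089     ]
```

```bash
python3 -c "
from h import *
plan(.466,-.18,.11,-7.8)"
```

```text
M x-axis [ 0.001 -0.    -1.   ] cur tool y heading -13.25 shift cm [10.96  0.06 -2.99] turn deg -5.45 or 174.55 -185.45 j6 -0.299
```

```bash
python3 -m inch '[[[3,0,-1.5],-2.5],[[6.5,0.05,-3],-5.4],[[9.5,0.05,-3],-5.4],[[11,0.05,-3],-5.4],[[11,0.05,-3],-5.4]]' 0.45|head -3; python3 -c "
from h import *
plan(.466,-.18,.066,-7.8)
o,im=shot('wrist','w13');np.save('pics/w13M.npy',cam('wrist',o)[2])"
```

```text
clock: 15.6
eef_pos: [0.4648, -0.1787, 0.1078]
orientation: [-0.532, -0.466, 0.533, -0.464]
M x-axis [-0.003  0.002 -1.   ] cur tool y heading -7.75 shift cm [4.18 0.15 0.12] turn deg 0.05 or 180.05 -179.95 j6 -0.335
```

View pics/w13.png

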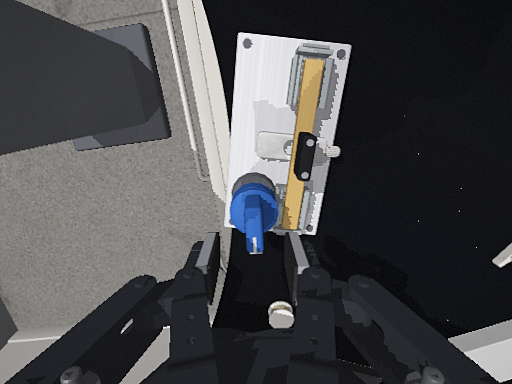

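```bash
python3 -m inch '[[[1.5,0.05,0.1],0],[[3,0.05,0.1],0],[[4,0.05,0.1],0],[[4.2,0.05,0.1],0],[[4.2,0.05,0.1],0]]'; python3 -c "
from h import *
plan(.466,-.18,.066,-7.8)
o,im=shot('wrist','w14')"
```

```text
clock: 16.27
eef_pos: [0.4659, -0.1807, 0.0671]
orientation: [-0.533, -0.465, 0.533, -0.465]
contact_force: [0.1, 0.7, -0.3]
grip_width: 0.0384
M x-axis [-0.  0. -1.] cur tool y heading -7.77 shift cm [ 0.11  0.   -0.07] turn deg 0.03 or 180.03 -179.97 j6 -0.337
```

View pics/w14.png

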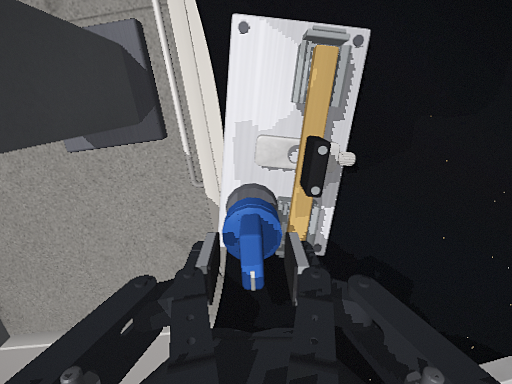

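```bash
python3 -m inch '[[[0.1,0,0],0],[[0.1,0,0],0],[[0.1,0,0],0],[[0.1,0,0],0]]' 0 60; python3 -c "
from h import *
print(get_obs()['torque'].round(2))"
python3 -m inch '[[[-0.3,0,0],0],[[-0.5,0,0],0],[[-0.5,0,0],0]]';python3 -c "
from h import *
print(get_obs()['torque'].round(2))"
```

```text
clock: 16.82
eef_pos: [0.4659, -0.1807, 0.0667]
orientation: [-0.533, -0.465, 0.533, -0.465]
contact_force: [-2.8, 1.4, 6.0]
grip_width: 0.0107
[0.18 0.63 0.05]
clock: 17.2
eef_pos: [0.4657, -0.1806, 0.0708]
orientation: [-0.533, -0.465, 0.533, -0.465]
contact_force: [2.5, -1.5, -7.7]
grip_width: 0.0109
[-0.35 -0.47 -0.04]
```

```bash
python3 -m inch '[[[-0.3,0,0],0],[[-0.45,0,0],0],[[-0.45,0,0],0]]';python3 -c "
from h import *
print(get_obs()['torque'].round(2))"
```

```text
clock: 17.58
eef_pos: [0.4657, -0.1806, 0.0756]
orientation: [-0.533, -0.465, 0.533, -0.465]
contact_force: [1.2, -1.9, -8.8]
grip_width: 0.0108
[-0.36 -0.41 -0.  ]
```

```bash
python3 -m inch '[[[0,0,0],-4],[[0,0,0],-10],[[0,0,0],-16],[[0,0,0],-20],[[0,0,0],-20]]';python3 -c "
from h import *
plan(.466,-.18,.066,-7.8);print(get_obs()['torque'].round(2))
shot('wrist','w15')"
```

```text
clock: 18.2
eef_pos: [0.4659, -0.1806, 0.0756]
orientation: [0.444, 0.55, -0.444, 0.55]
contact_force: [2.3, -1.0, -9.3]
grip_width: 0.0108
M x-axis [-0.  0. -1.] cur tool y heading 12.21 shift cm [ 0.96  0.02 -0.05] turn deg 20.01 or 200.01 -159.99 j6 -0.686
[-0.29 -0.68 -0.01]
```

View pics/w15.png

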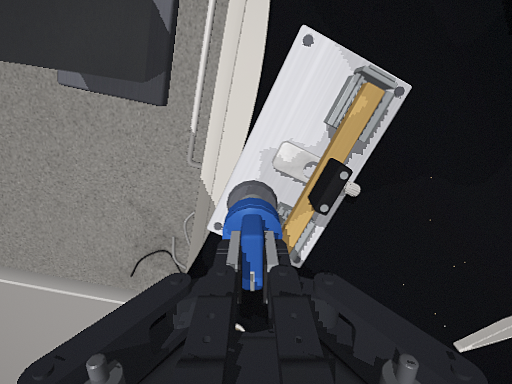

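```bash
python3 -m inch '[[[0,0,0],-8],[[0,0,0],-17],[[0,0,0],-26],[[0,0,0],-34],[[0,0,0],-40]]';python3 -m inch '[[[0,0,0],0],[[0,0,0],0]]';python3 -c "
from h import *
plan(.466,-.18,.066,-7.8);print(get_obs()['torque'].round(2))
shot('wrist','w16')"
```

```text
clock: 18.88
eef_pos: [0.4661, -0.1804, 0.0757]
orientation: [0.228, 0.669, -0.228, 0.669]
contact_force: [4.2, 0.5, -9.4]
grip_width: 0.0108
clock: 19.12
eef_pos: [0.4661, -0.1804, 0.0757]
orientation: [0.23, 0.669, -0.23, 0.669]
contact_force: [4.9, 1.1, -9.7]
grip_width: 0.0108
M x-axis [ 0.  0. -1.] cur tool y heading 52.06 shift cm [ 0.97  0.02 -0.03] turn deg 59.86 or 239.86 -120.14 j6 -1.381
[ 0.19 -0.95  0.02]
```

View pics/w16.png

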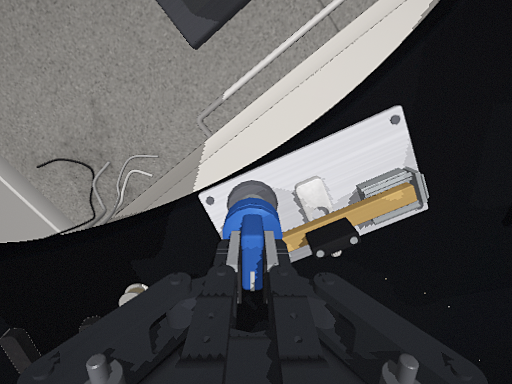

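```bash
python3 -m inch '[[[0.2,0.02,0.03],0],[[0.35,0.02,0.03],0],[[0.35,0.02,0.03],0]]';python3 -m inch '[[[0,0,0],0],[[0,0,0],0],[[0,0,0],0]]' 0.145 20;python3 -c "
from h import *
print(get_obs()['torque'].round(3))
o,im=shot('wrist','w17')
cv2.imwrite('pics/w17c.png',cv2.resize(im[160:310,200:310,::-1],None,fx=4,fy=4,interpolation=cv2.INTER_CUBIC))"
```

```text
clock: 19.55
eef_pos: [0.4662, -0.1805, 0.0723]
orientation: [0.229, 0.669, -0.229, 0.669]
contact_force: [2.0, 3.1, -5.4]
grip_width: 0.0109
clock: 19.92
eef_pos: [0.4665, -0.181, 0.0727]
orientation: [0.229, 0.669, -0.229, 0.669]
contact_force: [0.8, 2.3, 0.6]
grip_width: 0.012
[ 0.188 -0.058 -0.009]
```

View pics/w17c.png

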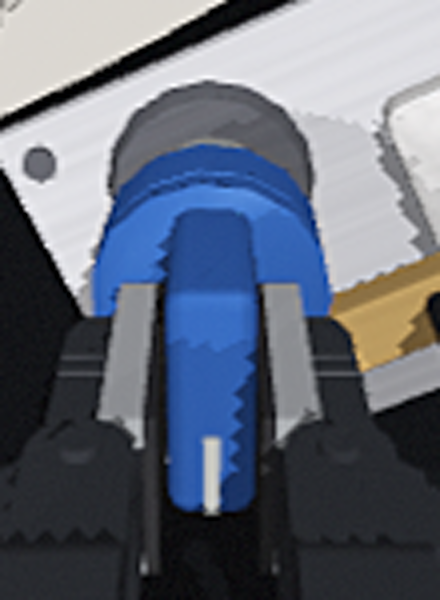

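```bash
cat > tq.py <<'E'
from h import *
o=get_obs(); M=R.from_quat(o["orientation"]).as_matrix()
print("theta",round(np.degrees(np.arctan2(M[1,1],M[0,1]))+13,2),"pos",o["eef_pos"].round(4),"F",o["contact_force"].round(1),"T",o["torque"].round(3),"w",o["grip_width"].round(4))
E
python3 -m inch '[[[0,0,0],-1.5],[[0,0,0],-3],[[0,0,0],-4.5]]'>/dev/null;python3 tq.py;python3 -m inch '[[[0,0,0],-1.5],[[0,0,0],-3],[[0,0,0],-4.5]]'>/dev/null;python3 tq.py;python3 -m inch '[[[0,0,0],-1.5],[[0,0,0],-3],[[0,0,0],-4.5]]'>/dev/null;python3 tq.py
```

```text
Traceback (most recent call last):
  File "tq.py", line 3, in <module>
    print("theta",round(np.degrees(np.arctan2(M[1,1],M[0,1]))+13,2),"pos",o["eef_pos"].round(4),"F",o["contact_force"].round(1),"T",o["torque"].round(3),"w",o["grip_width"].round(4))
                                                                                                                                                             ^^^^^^^^^^^^^^^^^^^^^
AttributeError: 'float' object has no attribute 'round'
Traceback (most recent call last):
  File "tq.py", line 3, in <module>
    print("theta",round(np.degrees(np.arctan2(M[1,1],M[0,1]))+13,2),"pos",o["eef_pos"].round(4),"F",o["contact_force"].round(1),"T",o["torque"].round(3),"w",o["grip_width"].round(4))
                                                                                                                                                             ^^^^^^^^^^^^^^^^^^^^^
AttributeError: 'float' object has no attribute 'round'
Traceback (most recent call last):
  File "tq.py", line 3, in <module>
    print("theta",round(np.degrees(np.arctan2(M[1,1],M[0,1]))+13,2),"pos",o["eef_pos"].round(4),"F",o["contact_force"].round(1),"T",o["torque"].round(3),"w",o["grip_width"].round(4))
                                                                                                                                                             ^^^^^^^^^^^^^^^^^^^^^
AttributeError: 'float' object has no attribute 'round'
```

```bash
sed -i 's/o\["grip_width"\].round(4)/round(float(o["grip_width"]),4)/' tq.py; python3 tq.py; python3 -c "
from h import *
o,im=shot('wrist','w18')
cv2.imwrite('pics/w18c.png',cv2.resize(im[160:310,200:310,::-1],None,fx=4,fy=4,interpolation=cv2.INTER_CUBIC))"
```

```text
theta 78.83 pos [ 0.4661 -0.1803  0.072 ] F [ 1.5  3.7 -0.7] T [ 0.635 -0.187  0.084] w 0.0126
```

View pics/w18c.png

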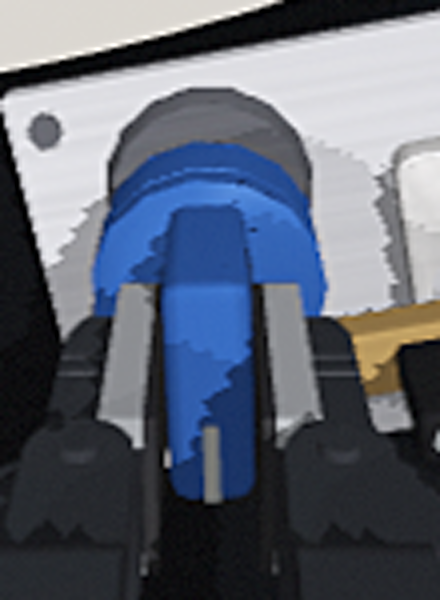

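```bash
python3 -m inch '[[[0,0,0],-1.5],[[0,0,0],-3],[[0,0,0],-3]]'>/dev/null;python3 tq.py;python3 -c "
from h import *
o,im=shot('wrist','w19')
cv2.imwrite('pics/w19c.png',cv2.resize(im[160:310,200:310,::-1],None,fx=4,fy=4,interpolation=cv2.INTER_CUBIC))
o,im=shot('side','d19',(190,220,260,300),6)
"
```

```text
theta 81.78 pos [ 0.4661 -0.1802  0.0719] F [ 2.8  5.2 -3.2] T [ 0.794 -0.423  0.095] w 0.0122
```

View pics/w19c.png

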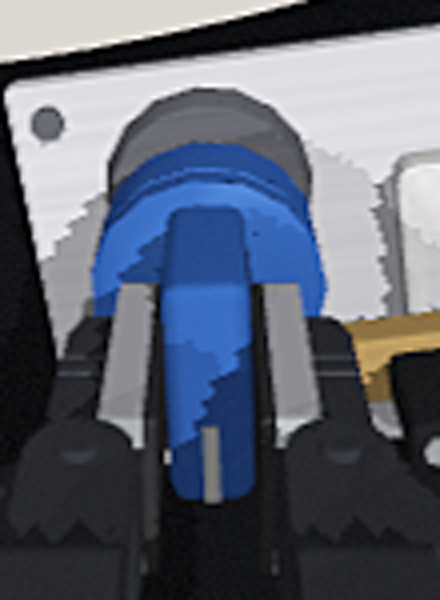

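View pics/d19.png

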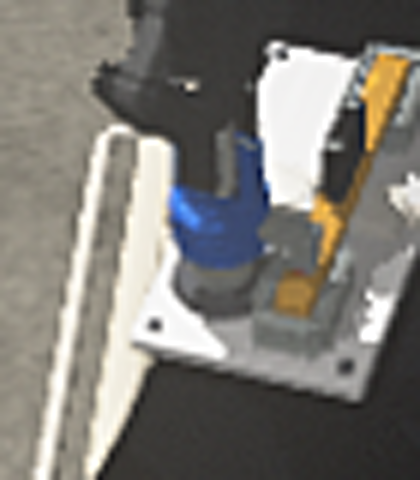

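```bash
python3 -m inch '[[[0,0,0],0],[[0,0,0],0],[[0,0,0],0]]' 0.19 >/dev/null;python3 tq.py;python3 -c "
from h import *
o,im=shot('wrist','w20')
cv2.imwrite('pics/w20c.png',cv2.resize(im[160:310,200:310,::-1],None,fx=4,fy=4,interpolation=cv2.INTER_CUBIC))
"
```

```text
theta 81.72 pos [ 0.4662 -0.181   0.0723] F [-0.2 -0.3 -0.5] T [ 0.058 -0.006  0.023] w 0.0162
```

View pics/w20c.png

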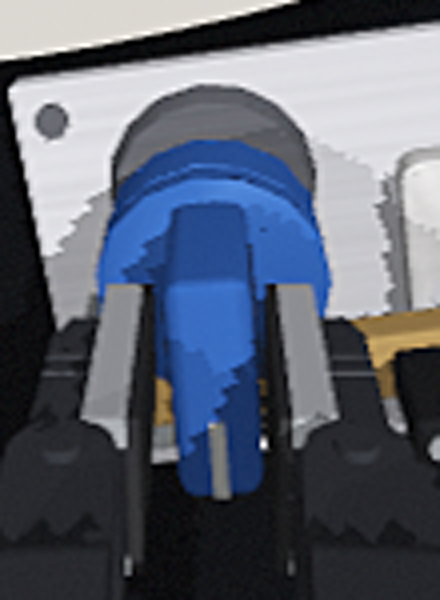

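Run:
```python
from h import *
p=vision.camera_params("wrist"); K,d,_=cam("wrist"); c=(K,d,np.array(p["hand_eye"]))
def tp(uv,x):
    o,v=ray(c,uv); return o+v*(x-o[0])/v[0]
A=lambda q:(200+(q[0]+.5)/4-.5,160+(q[1]+.5)/4-.5)
for nm,tz,pts in [("w17",.0727,[(168,292),(252,292),(170,500),(254,500)]),("w20",.0723,[(170,280),(249,280),(181,485),(263,485)])]:
  for wz in (.089,.090,.095):
    q=[tp(A(p),tz-wz)[1:]*1000 for p in pts]
    l=q[2]-q[0];r_=q[3]-q[1]
    print(nm,wz,"yaw L,R",np.degrees(np.arctan2(l[0],l[1])).round(1),np.degrees(np.arctan2(r_[0],r_[1])).round(1),"len",np.hypot(*l).round(1),"w far/near",np.linalg.norm(q[1]-q[0]).round(1),np.linalg.norm(q[3]-q[2]).round(1),"centre",np.mean(q,0).round(1))
```

```text
w17 0.089 yaw L,R -0.2 1.2 len 32.9 w far/near 11.0 11.9 centre [ 0.7 -0.3]
w17 0.09 yaw L,R -0.2 1.2 len 32.6 w far/near 11.0 11.8 centre [ 0.7 -1. ]
w17 0.095 yaw L,R -0.2 1.2 len 31.3 w far/near 10.5 11.3 centre [ 0.7 -4.2]
w20 0.089 yaw L,R 2.1 4.2 len 32.0 w far/near 10.3 11.5 centre [ 1.4 -2.7]
w20 0.09 yaw L,R 2.1 4.2 len 31.8 w far/near 10.2 11.4 centre [ 1.4 -3.4]
w20 0.095 yaw L,R 2.1 4.2 len 30.5 w far/near 9.8 11.0 centre [ 1.3 -6.5]
```

```bash
python3 -m inch '[[[0,0,0],-2],[[0,0,0],-4],[[0,0,0],-4]]' >/dev/null;python3 tq.py;python3 -m inch '[[[0,0,0],-2],[[0,0,0],-3],[[0,0,0],-3]]' >/dev/null;python3 tq.py;python3 -c "
from h import *
o,im=shot('wrist','w21')
cv2.imwrite('pics/w21c.png',cv2.resize(im[160:310,200:310,::-1],None,fx=4,fy=4,interpolation=cv2.INTER_CUBIC))
"
```

```text
theta 85.78 pos [ 0.4662 -0.1807  0.0722] F [-0.1 -0.1  0.8] T [-0.048  0.008  0.017] w 0.0162
theta 88.75 pos [ 0.4662 -0.1807  0.0722] F [-0.8  0.2 -0.4] T [-0.027  0.029 -0.003] w 0.016
```

View pics/w21c.png

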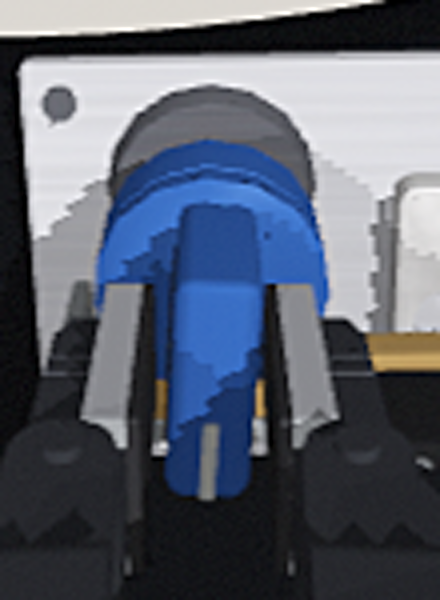

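```bash
python3 -m inch '[[[0,0,0],-2],[[0,0,0],-4],[[0,0,0],-4]]' >/dev/null;python3 tq.py;python3 -m inch '[[[0,0,0],-2],[[0,0,0],-3],[[0,0,0],-3]]' >/dev/null;python3 tq.py;python3 -m inch '[[[0,0,0],-2],[[0,0,0],-3],[[0,0,0],-3]]' >/dev/null;python3 tq.py;python3 -c "
from h import *
o,im=shot('wrist','w22')
cv2.imwrite('pics/w22c.png',cv2.resize(im[160:310,200:310,::-1],None,fx=4,fy=4,interpolation=cv2.INTER_CUBIC))
"
```

```text
theta 92.78 pos [ 0.4663 -0.1806  0.0722] F [ 0.4 -0.3  0.4] T [-0.002 -0.107  0.015] w 0.0165
theta 95.75 pos [ 0.4663 -0.1806  0.0722] F [ 1.4  1.5 -0.4] T [ 0.138 -0.21  -0.021] w 0.0162
theta 98.75 pos [ 0.4664 -0.1806  0.0723] F [2.1 2.8 0.2] T [ 0.392 -0.364 -0.055] w 0.016
```

View pics/w22c.png

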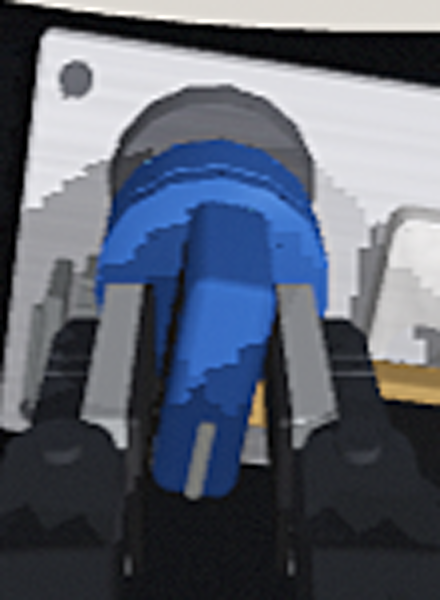

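```bash
python3 -m inch '[[[0,0,0],-2],[[0,0,0],-3],[[0,0,0],-3]]' >/dev/null;python3 tq.py;python3 -m inch '[[[0,0,0],-2],[[0,0,0],-3],[[0,0,0],-3]]' >/dev/null;python3 tq.py;python3 -c "
from h import *
o,im=shot('wrist','w23')
cv2.imwrite('pics/w23c.png',cv2.resize(im[160:310,200:310,::-1],None,fx=4,fy=4,interpolation=cv2.INTER_CUBIC))
"
```

```text
theta 101.75 pos [ 0.4663 -0.1806  0.0722] F [3.2 2.9 0.9] T [ 0.421 -0.518 -0.125] w 0.0169
theta 104.75 pos [ 0.4663 -0.1806  0.0722] F [ 3.5  2.6 -0.6] T [ 0.409 -0.581 -0.065] w 0.0159
```

View pics/w23c.png

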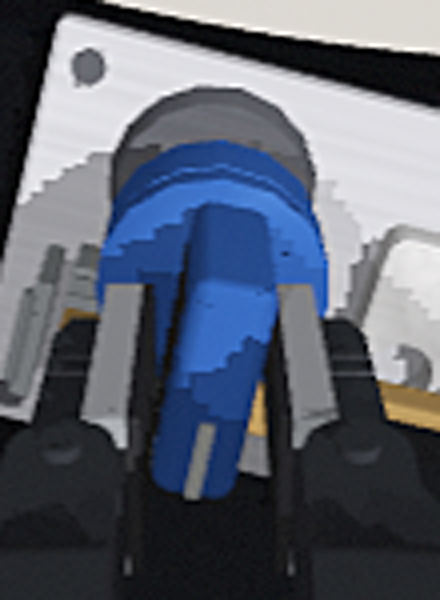

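Run:
```python
from h import *
p=vision.camera_params("wrist"); K,d,_=cam("wrist"); c=(K,d,np.array(p["hand_eye"]))
def tp(uv,x):
    o,v=ray(c,uv); return o+v*(x-o[0])/v[0]
A=lambda q:(200+(q[0]+.5)/4-.5,160+(q[1]+.5)/4-.5)
def col(im):
    hsv=cv2.cvtColor(im,cv2.COLOR_RGB2HSV)
    return ((hsv[...,0]>100)&(hsv[...,0]<125)&(hsv[...,1]>120)).astype(np.uint8)
for nm,th,ln in [("w17",65,[(212,437),(212,513)]),("w18",78.8,[(211,427),(212,500)]),("w19",81.8,[(210,427),(212,500)]),("w20",81.7,[(216,425),(222,498)]),("w21",88.75,[(212,425),(207,498)]),("w22",98.75,[(206,425),(191,497)]),("w23",104.75,[(206,425),(190,497)])]:
    a,b=[tp(A(q),.0723-.090)[1:]*1000 for q in ln]; v=b-a; y=np.degrees(np.arctan2(v[0],v[1]))
    print(nm,"line yaw",y.round(1),"knob theta ~",round(th+y,1),"len",np.hypot(*v).round(1),"near end z",b.round(1))
```

```text
w17 line yaw 0.0 knob theta ~ 65.0 len 12.6 near end z [ 1.  17.4]
w18 line yaw 0.7 knob theta ~ 79.5 len 12.0 near end z [ 1.  15.2]
w19 line yaw 1.3 knob theta ~ 83.1 len 12.0 near end z [ 1.  15.2]
w20 line yaw 4.1 knob theta ~ 85.8 len 12.0 near end z [ 2.4 14.9]
w21 line yaw -3.3 knob theta ~ 85.4 len 12.0 near end z [ 0.3 14.9]
w22 line yaw -10.2 knob theta ~ 88.6 len 12.0 near end z [-1.9 14.7]
w23 line yaw -10.8 knob theta ~ 93.9 len 12.0 near end z [-2.1 14.7]
```

```bash
python3 -m inch '[[[0,0,0],-2],[[0,0,0],-3],[[0,0,0],-3]]' >/dev/null;python3 tq.py;python3 -c "
from h import *
o,im=shot('wrist','w24')
cv2.imwrite('pics/w24c.png',cv2.resize(im[160:310,200:310,::-1],None,fx=4,fy=4,interpolation=cv2.INTER_CUBIC))
o,im=shot('side','d24',(190,220,260,300),6)
o,im=shot('scene','s24',(240,210,330,280),6)
"
```

```text
theta 107.75 pos [ 0.4662 -0.1806  0.0722] F [ 4.   3.4 -0.5] T [ 0.547 -0.528 -0.087] w 0.016
```

View pics/w24c.png

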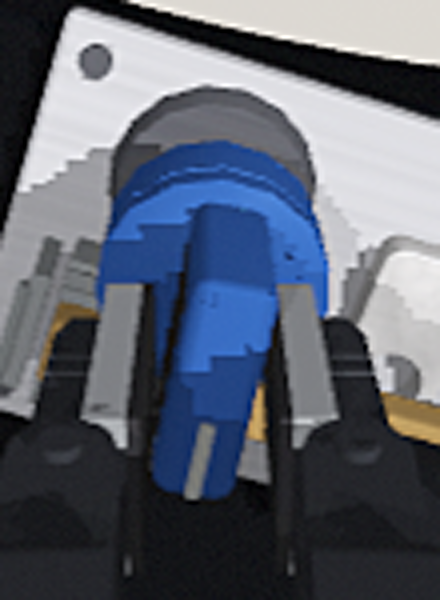

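View pics/s24.png

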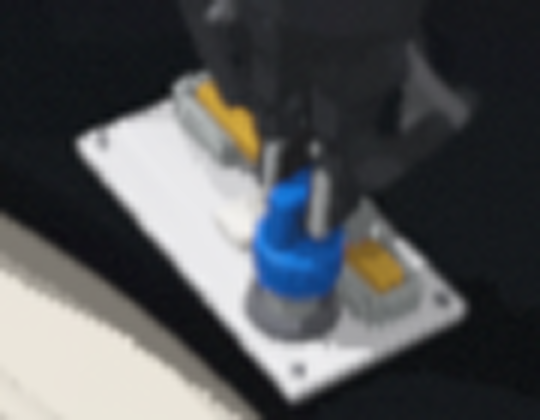

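View pics/d24.png

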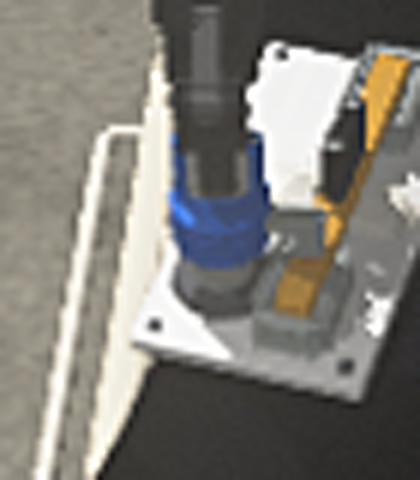

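Run:
```python
from h import *
K=[]
for f in ("d1","d24"):
    im=np.load(f"pics/{f}.npy")[220:300,190:260]; K.append(cv2.resize(im[:,:,::-1],None,fx=5.5,fy=5.5,interpolation=cv2.INTER_CUBIC))
cv2.imwrite("pics/cmp.png",np.hstack(K))
for f in ("d1","d4","d19","d24"):
    im=np.load(f"pics/{f}.npy"); hsv=cv2.cvtColor(im,cv2.COLOR_RGB2HSV)
    m=(hsv[...,0]>98)&(hsv[...,0]<128)&(hsv[...,1]>90)&(hsv[...,2]>60)
    print(f,[ (x,int(np.where(m[235:280,x])[0].max()+235)) for x in range(219,236,2) if m[235:280,x].any()])
    m=im[...,2].astype(int)-im[...,0]; print([m[258:270,x].tolist() for x in (225,228)])
s=cam("side"); print(proj(s,[[.466,-.18,.045],[.466,-.18,.05]]))
```

```text
d1 [(219, 258), (221, 262), (223, 258), (225, 259), (227, 259), (229, 263), (231, 262), (233, 261)]
[[81, 51, 21, -10, -4, -5, -5, -3, -3, -2, -5, -4], [74, 45, 42, 44, 42, 48, 39, -8, -5, -3, -2, -2]]
d4 [(219, 258), (221, 262), (223, 258), (225, 259), (227, 259), (229, 263), (231, 262), (233, 261)]
[[79, 49, 18, -7, -3, -2, -1, -1, -1, -2, -3, -2], [72, 45, 41, 42, 41, 48, 37, -9, -4, -2, -3, -1]]
d19 [(219, 259), (221, 262), (223, 263), (225, 264), (227, 264), (229, 263), (231, 262), (233, 261)]
[[85, 58, 61, 57, 60, 62, 41, -10, -5, -3, -1, -2], [52, 48, 52, 56, 57, 61, 46, -10, -4, -2, -2, -2]]
d24 [(219, 259), (221, 262), (223, 263), (225, 264), (227, 264), (229, 263), (231, 262), (233, 261)]
[[80, 55, 60, 47, 58, 61, 50, -12, -5, -3, -3, -3], [72, 45, 47, 50, 54, 54, 38, -11, -4, -3, -3, -1]]
[[226.62424554 255.33385997]
 [226.54098866 253.78979558]]
```

View pics/cmp.png

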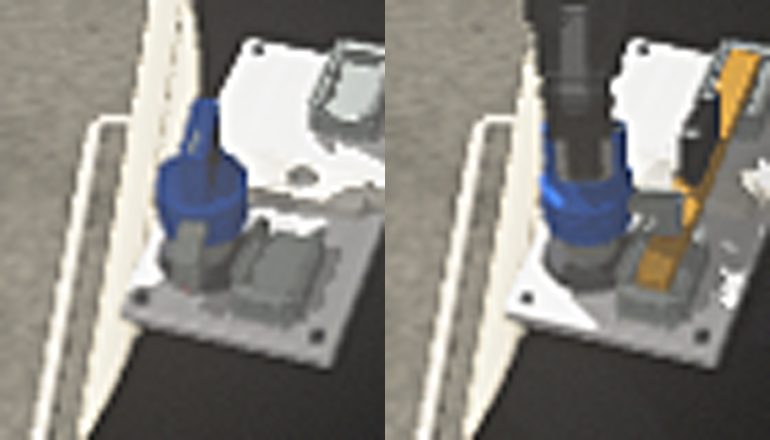

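Run:
```python
from h import *
for f in ("w14","w15","w16","w17","w18","w19","w20","w21","w23","w24"):
    im=np.load(f"pics/{f}.npy"); hsv=cv2.cvtColor(im,cv2.COLOR_RGB2HSV)
    m=((hsv[...,0]>98)&(hsv[...,0]<128)&(hsv[...,1]>110)&(hsv[...,2]>50)).astype(np.uint8)
    m[:150]=0;m[330:]=0;m[:,:205]=0;m[:,300:]=0
    n,l,s,c=cv2.connectedComponentsWithStats(m); k=1+s[1:,4].argmax(); mm=l==k
    ys,xs=np.where(mm); top=ys.min(); bot=ys.max()
    w=[(int(np.where(mm[y])[0].min()),int(np.where(mm[y])[0].max())) for y in (215,220,225)]
    print(f,"top",top,"bot",bot,"skirt",w)
```

```text
w14 top 197 bot 289 skirt [(227, 277), (225, 278), (224, 280)]
w15 top 198 bot 289 skirt [(227, 277), (225, 278), (224, 280)]
w16 top 198 bot 289 skirt [(227, 277), (225, 278), (224, 279)]
w17 top 196 bot 287 skirt [(227, 278), (225, 279), (224, 280)]
w18 top 195 bot 284 skirt [(226, 277), (225, 278), (224, 279)]
w19 top 195 bot 284 skirt [(226, 277), (225, 278), (224, 279)]
w20 top 195 bot 283 skirt [(227, 278), (226, 279), (225, 281)]
w21 top 195 bot 283 skirt [(227, 278), (226, 279), (225, 280)]
w23 top 195 bot 284 skirt [(227, 278), (226, 279), (225, 281)]
w24 top 195 bot 284 skirt [(228, 278), (226, 279), (225, 281)]
```

Run:
```python
from h import *
K=[]
for f in ("s1","s24"):
    im=np.load(f"pics/{f}.npy"); K.append(cv2.resize(im[225:275,270:315,::-1],None,fx=8,fy=8,interpolation=cv2.INTER_CUBIC))
    b=im[...,2].astype(int)-im[...,0]
    for x in (285,287,289,291,293): print(f,x,b[252:264,x].tolist())
cv2.imwrite("pics/cmp2.png",np.hstack(K))
s=cam("scene"); print(proj(s,[[.466,-.18,.045],[.466,-.18,.05],[.466,-.18,.055]]))
```

```text
s1 285 [128, 118, 112, 113, 110, 103, 70, 25, 5, 6, 8, 10]
s1 287 [131, 131, 124, 118, 115, 113, 103, 53, 15, 4, 5, 6]
s1 289 [130, 129, 126, 120, 118, 117, 111, 85, 31, 5, 5, 5]
s1 291 [123, 131, 129, 121, 119, 114, 109, 72, 25, 5, 5, 5]
s1 293 [117, 127, 117, 71, 44, 49, 71, 49, 15, 6, 6, 5]
s24 285 [168, 162, 154, 144, 140, 129, 75, 21, 6, 6, 8, 10]
s24 287 [172, 182, 166, 147, 141, 132, 119, 59, 15, 4, 5, 8]
s24 289 [154, 178, 167, 140, 132, 127, 120, 84, 31, 5, 5, 8]
s24 291 [138, 166, 163, 136, 120, 117, 110, 70, 23, 6, 4, 6]
s24 293 [131, 132, 133, 129, 120, 114, 101, 51, 12, 6, 5, 5]
[[289.26116807 251.84887333]
 [289.41273879 250.49895222]
 [289.56531819 249.14010009]]
```

View pics/cmp2.png

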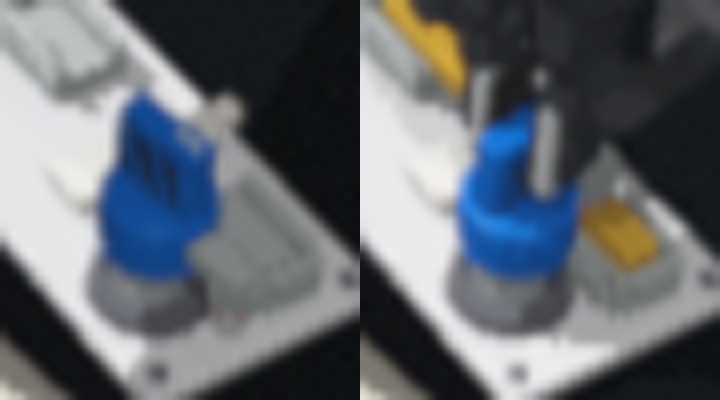

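```bash
python3 -m inch '[[[0,0,0],-1.5],[[0,0,0],-3],[[0,0,0],-3]]' >/dev/null;python3 tq.py;python3 -m inch '[[[0,0,0],-1.5],[[0,0,0],-3],[[0,0,0],-3]]' >/dev/null;python3 tq.py;python3 -c "
from h import *
o,im=shot('wrist','w25')
print(o['clock'],o['joint_positions'][5])
cv2.imwrite('pics/w25c.png',cv2.resize(im[160:310,200:310,::-1],None,fx=4,fy=4,interpolation=cv2.INTER_CUBIC))
shot('side','d25',(190,220,260,300),6)
"
```

```text
theta 110.76 pos [ 0.4663 -0.1807  0.0722] F [ 3.6  3.4 -0.6] T [ 0.526 -0.584 -0.138] w 0.0164
theta 113.76 pos [ 0.4662 -0.1808  0.0722] F [ 3.9  1.4 -1.4] T [ 0.333 -0.535 -0.244] w 0.0165
26.1 -2.2308584790738193
```

View pics/w25c.png

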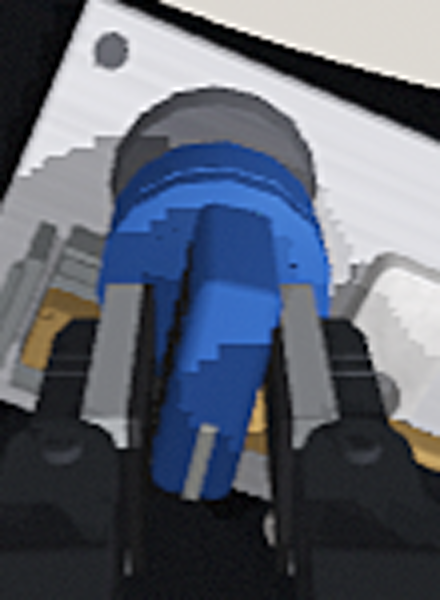

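```bash
python3 -m inch '[[[0,0,0],-1],[[0,0,0],-2],[[0,0,0],-2]]' >/dev/null;python3 tq.py;python3 -m inch '[[[0,0,0],-1],[[0,0,0],-2],[[0,0,0],-2]]' >/dev/null;python3 tq.py; python3 -c "
from h import *
o,im=shot('wrist','w26')
cv2.imwrite('pics/w26c.png',cv2.resize(im[160:310,200:310,::-1],None,fx=4,fy=4,interpolation=cv2.INTER_CUBIC))
for f in ('d24','d25'):
    im=np.load(f'pics/{f}.npy');b=im[...,2].astype(int)-im[...,0]
    print([b[258:270,x].tolist() for x in (223,225,228,231)])
"
```

```text
theta 115.75 pos [ 0.4662 -0.1809  0.0722] F [ 4.3  1.  -0.1] T [ 0.138 -0.564 -0.269] w 0.0163
theta 117.74 pos [ 0.4662 -0.1809  0.0722] F [ 4.2 -1.3 -1. ] T [-0.129 -0.573 -0.51 ] w 0.0157
[[74, 56, 67, 56, 59, 57, 24, -10, -2, -3, -4, -4], [80, 55, 60, 47, 58, 61, 50, -12, -5, -3, -3, -3], [72, 45, 47, 50, 54, 54, 38, -11, -4, -3, -3, -1], [45, 44, 47, 47, 45, 23, -5, -5, -2, -4, -3, -3]]
[[79, 57, 72, 58, 59, 57, 24, -10, -3, -3, -5, -4], [80, 50, 58, 46, 59, 63, 50, -12, -3, -4, -3, -2], [80, 48, 48, 51, 56, 56, 34, -10, -5, -3, -2, -2], [50, 48, 48, 48, 44, 23, -9, -6, -2, -4, -3, -3]]
```

View pics/w26c.png

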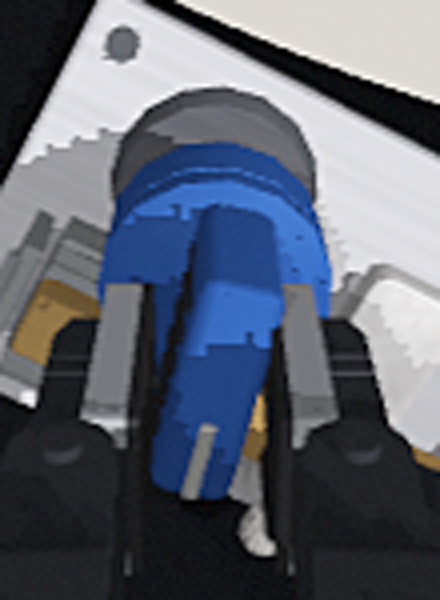

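```bash
python3 -m inch '[[[0,0,0],6],[[0,0,0],13],[[0,0,0],13]]' 0.45 >/dev/null;python3 tq.py;python3 -m inch '[[[-2,0,0],0],[[-6,0,-1],0],[[-11,0,-3],0],[[-15,0,-4],0],[[-15,0,-4],0]]' >/dev/null; python3 -c "
from h import *
o,im=shot('wrist','w27');np.save('pics/w27M.npy',cam('wrist',o)[2]); print(o['eef_pos'],o['clock'])
shot('side','d27',(190,220,260,300),6)
shot('scene','s27',(270,220,320,280),8)
"
```

```text
theta 104.79 pos [ 0.4655 -0.1805  0.0718] F [-0.5 -0.2  0.7] T [ 0.013  0.017 -0.01 ] w 0.0386
[ 0.42747817 -0.18298727  0.22632889] 28.0
```

View pics/w27.png

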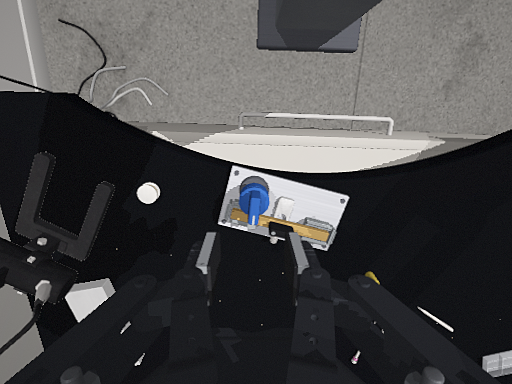

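View pics/d27.png

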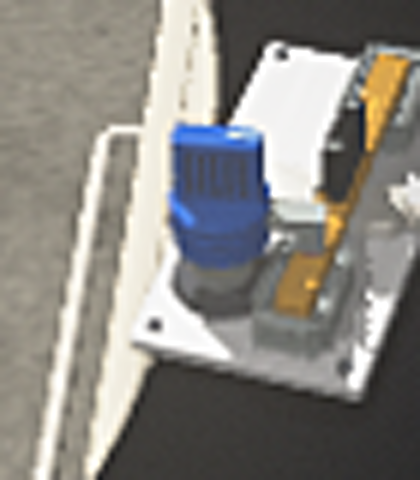

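View pics/s27.png

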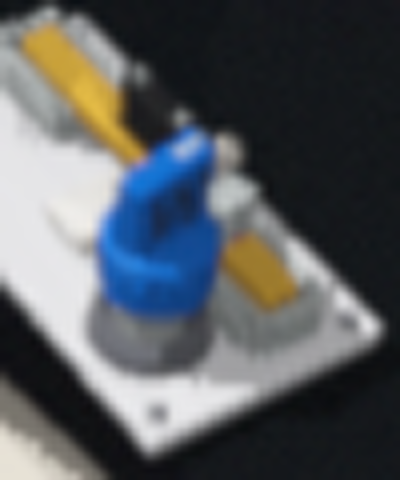

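Run:
```python
from h import *
im=np.load("pics/w27.npy"); cv2.imwrite("pics/w27c.png",cv2.resize(im[160:260,210:360,::-1],None,fx=5,fy=5,interpolation=cv2.INTER_CUBIC))
s,d=cam("scene"),cam("side"); ax=np.array([.466,-.18])
def corners(th,z):
    a=np.radians(-13+th); Rm=np.array([[np.cos(a),-np.sin(a)],[np.sin(a),np.cos(a)]])
    return np.array([[*(ax+Rm@q),z] for q in ([-.006,-.017],[.006,-.017],[.006,.017],[-.006,.017])])
for n,th,z in (("parked",5.2,.089),("now",102,.089),("now",102,.090),("now",102,.095)):
    print(n,z,"side",proj(d,corners(th,z)).round(1).tolist(),"scene",proj(s,corners(th,z)).round(1).tolist())
for f,r in (("d1",range(219,236)),("d27",range(217,237))):
    im=np.load(f"pics/{f}.npy"); b=(im[...,2].astype(int)-im[...,0])
    print(f,[(x,int(np.argmax(b[232:262,x]>25))+232, b[236:244,x].tolist()) for x in r if (b[232:262,x]>25).any()])
for f,r in (("s1",range(284,298)),("s27",range(284,298))):
    im=np.load(f"pics/{f}.npy"); b=(im[...,2].astype(int)-im[...,0])
    print(f,[(x,int(np.argmax(b[228:262,x]>25))+228, b[232:242,x].tolist()) for x in r if (b[228:262,x]>25).any()])
```

```text
parked 0.089 side [[221.4, 246.4], [226.7, 247.2], [230.3, 236.5], [225.0, 235.8]] scene [[293.4, 244.8], [297.1, 242.7], [287.9, 234.7], [284.3, 236.7]]
now 0.089 side [[233.3, 243.7], [233.8, 239.9], [218.6, 239.1], [217.9, 242.9]] scene [[297.0, 237.5], [293.4, 235.0], [284.2, 241.8], [287.8, 244.4]]
now 0.09 side [[233.3, 243.4], [233.8, 239.6], [218.5, 238.8], [217.8, 242.6]] scene [[297.1, 237.3], [293.4, 234.7], [284.2, 241.5], [287.8, 244.1]]
now 0.095 side [[233.2, 241.8], [233.8, 237.9], [218.4, 237.2], [217.7, 241.0]] scene [[297.2, 235.8], [293.6, 233.3], [284.3, 240.1], [288.0, 242.7]]
d1 [(219, 250, [-18, -17, -16, -18, -19, -28, -29, -33]), (220, 249, [-31, -28, -24, -18, -25, -17, -18, -18]), (221, 248, [-18, -19, -18, -16, -17, -14, -15, -15]), (222, 248, [-14, -15, -15, -16, -16, -18, -19, -19]), (223, 245, [-15, -15, -18, -21, -18, -16, -8, 6]), (224, 241, [-15, -17, -15, 9, 16, 31, 53, 76]), (225, 238, [-29, -24, 37, 75, 82, 75, 73, 54]), (226, 238, [-18, -2, 90, 72, 70, 68, 70, 65]), (227, 238, [-8, -2, 85, 70, 68, 72, 72, 71]), (228, 238, [-9, -1, 87, 71, 66, 59
[... 1917 characters left out ...]
5, 241, [-55, -57, -47, -57, -104, -129, -128, -97, -34, 28]), (286, 241, [-5, -6, -4, -11, -46, -93, -128, -115, -12, 96]), (287, 240, [3, 2, 2, 2, -7, -40, -89, -80, 37, 145]), (288, 239, [2, 1, 2, 2, 1, -3, -8, 27, 107, 175]), (289, 238, [1, 2, 2, 3, 2, 19, 87, 142, 172, 187]), (290, 237, [3, 3, 1, 2, 4, 53, 144, 179, 188, 188]), (291, 236, [4, 3, 3, 3, 27, 88, 109, 140, 178, 176]), (292, 236, [5, 3, 4, 8, 74, 112, 65, 88, 154, 159]), (293, 235, [7, 5, 4, 28, 122, 92, 70, 101, 147, 134]), (294, 235, [9, 6, 5, 28, 78, 62, 87, 133, 137, 109]), (295, 236, [6, 6, 5, 12, 40, 83, 126, 145, 112, 70]), (296, 237, [7, 6, 7, 6, 16, 42, 81, 84, 63, 50]), (297, 247, [6, 7, 8, 7, -1, -5, 0, 3, 1, 4])]
```

View pics/w27c.png

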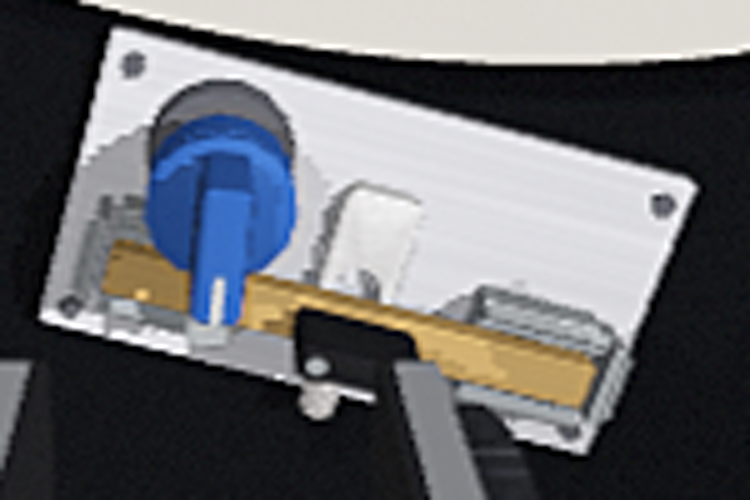

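Run:
```python
from h import *
plan(.466,-.18,.103,88)
K,d,_=cam("wrist"); c=(K,d,np.load("pics/w27M.npy"))
A=lambda x,y:(210+(x+.5)/5-.5,160+(y+.5)/5-.5)
g=lambda p:plane(c,A(*p),.090)[:2]
for p,q in [((207,190),(192,318)),((252,190),(240,322)),((219,280),(214,322))]:
    v=g(q)-g(p); print(np.degrees(np.arctan2(v[1],v[0]))+103, np.linalg.norm(v), (g(p)+g(q))/2)
print("foot/arm end",plane(c,A(210,335),.04))
```

```text
M x-axis [-0.002  0.001 -1.   ] cur tool y heading 91.82 shift cm [11.8   0.02  4.05] turn deg 3.82 or 183.82 -176.18 j6 -2.117
98.54559603339052 0.031577639983847786 [ 0.46386104 -0.18459957]
100.56961329579777 0.03248496547625501 [ 0.46400369 -0.17407668]
98.76310646499122 0.010618564671523511 [ 0.47514562 -0.1803484 ]
foot/arm end [ 0.50885561 -0.18102946  0.04      ]
```

```bash
python3 -m inch '[[[4,0,2],2],[[8,0,4],4],[[11,0,4.1],4],[[11.5,0,4.1],4],[[11.5,0,4.1],4]]' 0 20 >/dev/null; python3 tq.py; python3 -m inch '[[[0.3,0,0],0],[[0.6,0,0],0],[[0.6,0,0],0]]' >/dev/null; python3 tq.py
```

```text
theta 100.76 pos [ 0.4667 -0.1804  0.1067] F [-0.6 -0.2  0.7] T [0.009 0.028 0.008] w 0.0001
theta 100.73 pos [ 0.4673 -0.1808  0.1016] F [-0.3  0.1 -0.6] T [ 0.02  -0.004 -0.02 ] w -0.0003
```

```bash
python3 -m inch '[[[0.3,0,0],0],[[0.3,0,0],0]]' >/dev/null; python3 tq.py; python3 -m inch '[[[0.2,0,0],0],[[0.2,0,0],0]]' >/dev/null; python3 tq.py;  python3 -m inch '[[[0.2,0,0],0],[[0.2,0,0],0]]' >/dev/null; python3 tq.py
```

```text
theta 100.73 pos [ 0.4671 -0.1806  0.098 ] F [ 0.1 -0.1 -0.9] T [0.001 0.044 0.045] w -0.0002
theta 100.73 pos [ 0.4671 -0.1806  0.096 ] F [-0.5  0.7 -0.4] T [-0.03 -0.01 -0.01] w -0.0002
theta 100.73 pos [ 0.4671 -0.1806  0.094 ] F [-0.4 -0.2 -1.2] T [-0.016  0.037 -0.001] w -0.0002
```

```bash
python3 -m inch '[[[0.15,0,0],0],[[0.15,0,0],0]]' >/dev/null; python3 tq.py; python3 -m inch '[[[0.1,0,0],0],[[0.1,0,0],0]]' >/dev/null; python3 tq.py;  python3 -m inch '[[[0.1,0,0],0],[[0.1,0,0],0]]' >/dev/null; python3 tq.py;python3 -m inch '[[[0.1,0,0],0],[[0.1,0,0],0]]' >/dev/null; python3 tq.py
```

```text
theta 100.73 pos [ 0.4671 -0.1806  0.0926] F [ 0.2  0.9 -0.3] T [ 0.006 -0.036  0.005] w 0.0002
theta 100.73 pos [ 0.4672 -0.1806  0.0916] F [-0.3 -0.3 -0.5] T [ 0.016  0.005 -0.021] w -0.0
theta 100.73 pos [ 0.4671 -0.1806  0.0906] F [-0.7 -0.1 -0.7] T [-0.007 -0.025 -0.003] w 0.0002
theta 100.73 pos [ 0.4673 -0.1807  0.0898] F [ 0.4 -0.   0.6] T [0.012 0.018 0.003] w -0.0003
```

```bash
python3 -m inch '[[[0.1,0,0],0],[[0.1,0,0],0]]' >/dev/null; python3 tq.py; python3 -m inch '[[[-1,0,0],0],[[-4,0,-1],0],[[-9,0,-4],0],[[-13,0,-6],0],[[-13,0,-6],0]]' >/dev/null; python3 tq.py; python3 -c "
from h import *
o,im=shot('wrist','w30'); print(o['clock'])
cv2.imwrite('pics/w30c.png',cv2.resize(im[140:260,190:360,::-1],None,fx=4.5,fy=4.5,interpolation=cv2.INTER_CUBIC))
shot('scene','s30')
"
```

```text
theta 100.73 pos [ 0.4674 -0.1808  0.0897] F [-4.3  1.8  9. ] T [ 0.267  0.755 -0.001] w -0.0
theta 100.7 pos [ 0.4085 -0.1795  0.2234] F [ 0.7  0.5 -0.6] T [ 0.022 -0.01   0.014] w -0.0
31.775
```

View pics/w30c.png

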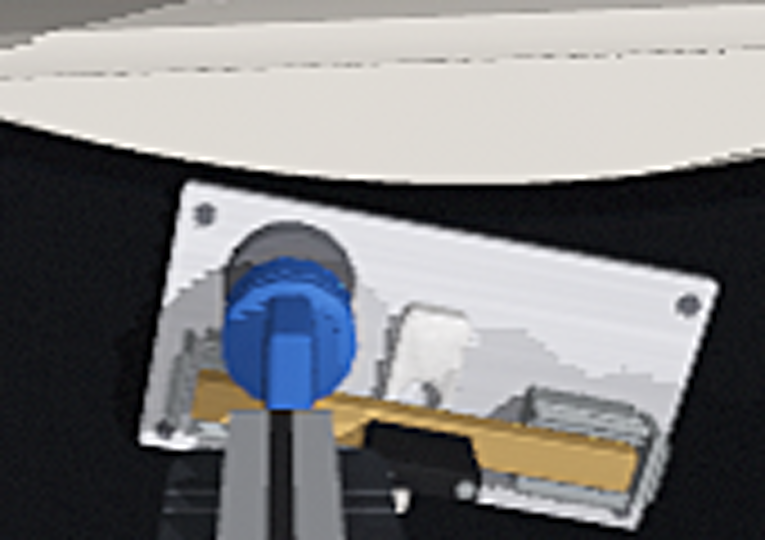

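View pics/s30.png

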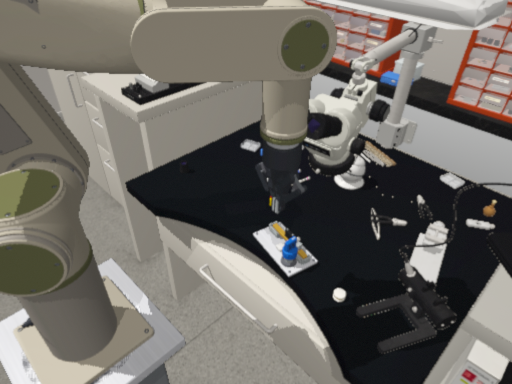

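```bash
python3 -c "
from rig import r
print(r.sign_off())"
```

```text
the job is handed in; nothing more can be done
None
```

The bar lies clamped across both saddles and the knob is locked in its notch. I handed the job in at about 32 s of the 58 s allowed.

**Bar:** With the clamp still parked, I laid it in the saddles. The wrist camera put it within 0.5 mm of its place and in line with it.

**Knob:** I pulled it up about 9 mm, turned it anticlockwise and then turned it along the land with a loose hold.

**Last checks:**
- **Lock position:** The knob stopped turning at about 99° (1.73 rad), with the resisting torque rising to 0.5 N m. That is inside the range given for the notch.
- **Knob height:** I touched the wing top with shut fingers. It was at 90 mm, resting firm at 9 N, so the knob is about 1 mm high. That is the locked height with the foot on the bar; on the land it would have been at 95 mm.
- **Bystanders:** The arm did not go near the loupe, spool or vial at working height, and I saw no sign that they moved. I did not measure their positions again at the end.

**Checks that disagreed or were left out:**
- Camera estimates of the knob height during the search gave anything from 0 to 6 mm of lift, so I relied on the torque and the touch.
- I did not test the notch by turning the knob back clockwise.
- In the side pictures, the wrist overlapped the microscope eyepiece above the fixture while I placed the bar. I moved in 3 mm steps there and saw no contact in the force or the joint torques, so the eyepiece seems not to be solid.

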